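# Open the souvenir counter: swap the closed-sign for the display

### The job

Open the souvenir counter: first take the white closed-sign off the sloped easel and lay it flat in the shallow black tray. Then set every framed picture on the easel, face out, side by side, each lying flat on the slope with a short edge settled square against the bottom lip, and stand every sweet tin upright in the divided crate, right down on the floor, one to a cell. Leave the other things on the counter where they are.

Things in the scene. Friction and masses are not known exactly. Their poses are not given: they have to be found in the camera images.
- easel: Fixed plywood easel, 320 mm long (its y), 135 deep, 110 high. Its board slopes up at 35 degrees from its -x side (robot side at yaw 0) to its +x side; the face is 114 mm long up the slope. A lip 8 mm thick runs along the whole low edge and stands 8 mm out of the face. Origin under the middle of its foot, z up. Place and yaw differ from start to start.
- easel_lip (a point): Mid-length of the easel's inner corner, where the sloping face meets the lip; 34 mm above the counter, at (-55, 0, 34) mm in the easel's frame. From here the face rises along (0.819, 0, 0.574) of the easel's frame; the face's outward normal is (-0.574, 0, 0.819).
- sign: Closed-sign: blank white plastic slab 100 x 60 x 12 mm (x, y, z), two thin red lines along its long edges, 0.09 kg; larger than the framed pictures. Origin at the centre of its underside, x its long way, z out of its face. At the start it lies on the easel's slope, a short edge against the lip (its x up the slope).
- tray: Fixed shallow black plastic tray, 165 x 150 mm outside (x, y), 16 mm high, wall and floor 4 mm, open on top. Origin at the centre of its underside. It stands on one side of the easel and the crate on the other; which is where varies.
- crate: Fixed divided wooden crate, 145 x 145 mm outside, 45 mm high, wall, floor and dividers 5 mm; two dividers, as high as the walls, make 2 x 2 open cells of 65 mm square, with centres at x = +-35, y = +-35 mm in its frame. Origin at the centre of its underside.
- frame0: One of two or three like framed pictures (absent ones read None): a dark wooden frame 76 x 46 x 14 mm (x, y, z), 0.05 to 0.1 kg, picture on the +z face. Origin at the centre of its underside, x its long way. At the start it lies face up on the counter. Seated on the easel with a short edge against the lip its origin is 38 mm up the face from the lip corner.
- frame1: One of two or three like framed pictures (absent ones read None): a dark wooden frame 76 x 46 x 14 mm (x, y, z), 0.05 to 0.1 kg, picture on the +z face. Origin at the centre of its underside, x its long way. At the start it lies face up on the counter. Seated on the easel with a short edge against the lip its origin is 38 mm up the face from the lip corner.
- frame2: One of two or three like framed pictures (absent ones read None): a dark wooden frame 76 x 46 x 14 mm (x, y, z), 0.05 to 0.1 kg, picture on the +z face. Origin at the centre of its underside, x its long way. At the start it lies face up on the counter. Seated on the easel with a short edge against the lip its origin is 38 mm up the face from the lip corner.
- tin0: One of three or four like upright steel sweet tins (absent ones read None): a cylinder 42 mm in diameter, 70 mm high, 0.08 to 0.17 kg. Origin at the centre of its underside, z up its axis. At the start it stands on the counter.
- tin1: One of three or four like upright steel sweet tins (absent ones read None): a cylinder 42 mm in diameter, 70 mm high, 0.08 to 0.17 kg. Origin at the centre of its underside, z up its axis. At the start it stands on the counter.
- tin2: One of three or four like upright steel sweet tins (absent ones read None): a cylinder 42 mm in diameter, 70 mm high, 0.08 to 0.17 kg. Origin at the centre of its underside, z up its axis. At the start it stands on the counter.
- tin3: One of three or four like upright steel sweet tins (absent ones read None): a cylinder 42 mm in diameter, 70 mm high, 0.08 to 0.17 kg. Origin at the centre of its underside, z up its axis. At the start it stands on the counter.
- stamp: Bystander, to be left alone: rubber stamp with a wooden knob handle, about 45 x 70 mm, 82 mm high. Origin at the centre of its underside.
- stapler: Bystander, to be left alone: stapler, about 120 x 32 mm, 45 mm high. Origin at the centre of its underside.
- inkpad: Bystander, to be left alone: flat dark steel ink pad, 80 x 110 mm, 18 mm high. Origin at the centre of its underside.
- coindish: Bystander, to be left alone: round grey coin dish, 110 mm across, 22 mm high. Origin at the centre of its underside.
- penpot: Bystander, to be left alone: dark steel pen pot, 72 mm across, 90 mm high. Origin at the centre of its underside.
- tape: Bystander, to be left alone: tape dispenser, 70 x 50 mm, 72 mm high. Origin at the centre of its underside.
There are look-alikes about, which are no part of the job. Leave any pink look-alike of the tin1 alone. Of the things shaped like the sign, the white one is meant.

How it is judged:
By the outcome, as a careful person would: the job done as asked, in the order asked, and still so for the second after the job is handed in, with the robot touching nothing.
Of frame0, frame1, frame2 only 2 to 3 are there at a start; the rules pass over those that are not, and their reading is None.
Of tin0, tin1, tin2, tin3 only 3 to 4 are there at a start; the rules pass over those that are not, and their reading is None.
At some moment in a run one of frame0, frame1, frame2 may be knocked a few centimetres aside while the robot is not near it.
It also fails if it takes over 208 s, if anything falls off the work surface, if the arm or the gripper's body presses on something with over 40 N, if the wrist force passes 120 N, or if a joint passes its speed limit or range.

### The arm

A 7-joint arm with a two-finger parallel gripper is mounted at the origin on the work surface. World frame = base frame: x ahead of the robot, y to its left, z up, the work surface at z = 0. Lengths are in m, angles in rad, forces in N, time in s.
With the tool pointing down it reaches from about 0.35 to 0.9 m from the base axis. Payload 8.1 kg.
Tool frame: the origin (TCP) lies at the very end of the fingers, on their centre line; the grasp point (between the pads) lies 19 mm behind it; z points along the fingers, y is the line along which they close (so a half turn about z gives the same grasp; the last joint's range is limited). The gripper opens to 92 mm and grips with 3 to 60 N. Pads are 19 mm wide; open, the fingers measure 130 mm over their backs; the gripper's body (75 mm by 190 mm) begins 47 mm behind the grasp point.
Start: joints at [-0.103, 0.434, 0.025, 1.573, -0.012, 1.134, -0.075], TCP at [0.625, -0, 0.227] pointing down, gripper open.
Joint ranges: [-2.62, 2.62], [-0.44, 2.09], [-1.27, 1.32], [0.08, 2.57], [-1.32, 4.46], [0.12, 2], [-2.74, 2.74]. Speed limits (rad/s): [2.22, 2.22, 3.01, 3.01, 3.14, 3.14, 3.14].

### API

Orientations are given as a rotation vector (axis times angle).
In Python, from plant import monitor, eyes, ticket gives the robot as it stands. The module is installed in compiled form; this text tells all that it offers.
- The arm moves only by the tool jog_arm, never from a script. Its argument "commands" is a list of rows, each an object with "delta_rot": the turn, a rotation vector about the world's x, y, z in degrees, a list of three; "linear": the shift along the world's x, y, z in m, a list of three; "hand": the finger opening in m, from 0 to 0.0918. A call has 1 to 20 rows; each row shifts and turns the commanded pose from where the row before left it; what a row does not reach is not made up. A row lasts 1/12 s, in which the tool goes at most 41.7 mm and 7.16 degrees, less where a joint would pass 70% of its speed; a pose out of reach is approached as far as the arm can. A call with a gripper value outside its range is refused whole. The fingers move at their own pace and stop on an object; the grip force is fixed at half the most. Time passes only in rows, so rows that do not move let the fingers close. It gives the time, the measured TCP pose, the force, the opening and the grip force at its end, in the units of the state.
- monitor.read_state(): the state, without advancing time (a new reading comes with each control period).
- eyes.grab_frame(name): name is "scene" or "side" or "wrist"; returns the picture (420x560x3 uint8, red, green, blue); there is no depth.
- eyes.camera_model(name): a dict with "vfov" (degrees; the focal length in pixels is half the picture's height over the tangent of half this angle, whatever the lens; pixels are square), "cx", "cy" (the principal point, pixels), "rvec" (rotation vector, rad) and "tvec" (3), from world to camera coordinates, as OpenCV has them. Camera axes: x right, y down, z forward; pixel columns grow to the right and rows downward; lengths in m; the calibration is good to about 2 mm. A picture is of the moment at which its call begins: read the wrist's pose just before it. camera_model takes no time and is no camera call; for the wrist camera it gives the pose at the moment of the call.
- ticket.hand_in(): hands the job in; it is judged then, once.
The state is a dict: "time_s": time; "joint_pos": joint angles; "dq": joint speeds; "joint_efforts": joint torques, N m; "ee_pos": TCP position; "tool_rot": TCP orientation; "wrist_force": force on the tool from outside, world axes, zero at the start; "moment": the same for the moment, N m; "width": finger opening in m; "gripper_force": force on a finger pad.
Only numpy, scipy, OpenCV 4.12 (cv2) and the standard library are available. Lean on these libraries where they do the work, as an engineer would, in place of code of your own. Each camera call takes 0.05 s, during which the arm holds its last target. There are 200 camera calls.

## Working session

There is one attempt and no reset: what is moved stays moved. The work goes in short steps, Python scripts to look and compute and a tool call to move; the robot and the scene stay as the last step left them, time stands still between calls to the robot, and variables do not carry over. Pictures are saved under pics/ and viewed, at most 14 in all, crops included, and the job is handed in when it is done.

Besides the shell and the picture viewer there is one more tool, called as name(argument=value, ...), one argument or row to a line, values as JSON. jog_arm: Moves the arm, as the interface text tells. Its arguments: {"type":"object","properties":{"commands":{"type":"array","items":{"type":"object","properties":{"delta_rot":{"type":"array","items":{"type":"number"}},"linear":{"type":"array","items":{"type":"number"}},"hand":{"type":"number"}}}}},"required":["commands"]}

```bash
mkdir -p pics; python3 - <<'E'
from plant import monitor, eyes
import cv2,numpy as np
for n in ("scene","side","wrist"):
    m=eyes.camera_model(n);print(n,m)
    cv2.imwrite(f"pics/{n}0.png",eyes.grab_frame(n)[:,:,::-1])
print(monitor.read_state())
E
```

```text
scene {'vfov': 43.91205103690504, 'cx': 279.06971043198035, 'cy': 204.75478328694044, 'rvec': array([ 1.18232608,  2.27674757, -1.03705275]), 'tvec': array([ 0.34513439, -0.25152196,  1.75518624])}
side {'vfov': 56.522522436365314, 'cx': 281.6305886173918, 'cy': 215.2842343292068, 'rvec': array([ 0.94459286, -2.30471697,  1.20010965]), 'tvec': array([0.41595226, 0.29227471, 0.47558227])}
wrist {'vfov': 65.49389219310326, 'cx': 277.9722566798877, 'cy': 211.9289936609219, 'rvec': array([-2.88876192e+00, -1.95873124e-04,  1.65973166e-03]), 'tvec': array([-0.62459767, -0.02996425,  0.39008472])}
{'time_s': 0.15, 'joint_pos': array([-0.10259324,  0.43506441,  0.02499535,  1.57388833, -0.01160899,
        1.13399643, -0.07509842]), 'dq': array([ 0.00127105, -0.00106101, -0.00085066, -0.00354904, -0.00134967,
        0.00059019,  0.00082709]), 'joint_efforts': array([ 9.13879558e-04, -6.68263149e+01,  9.85680185e-01, -3.14695251e+01,
       -6.03506877e-02,  3.94195947e-02,  8.07748006e-05]), 'ee_pos': array([ 6.24610315e-01, -6.09202270e-05,  2.26124485e-01]), 'tool_rot': array([-2.22100153e+00, -2.22078634e+00,  1.46328889e-03]), 'wrist_force': array([0.19096704, 0.07791167, 0.30033098]), 'moment': array([ 0.00983982, -0.00421799, -0.01732312]), 'gripper_force': 0.0, 'width': 0.09177171149100491}
```

View pics/scene0.png

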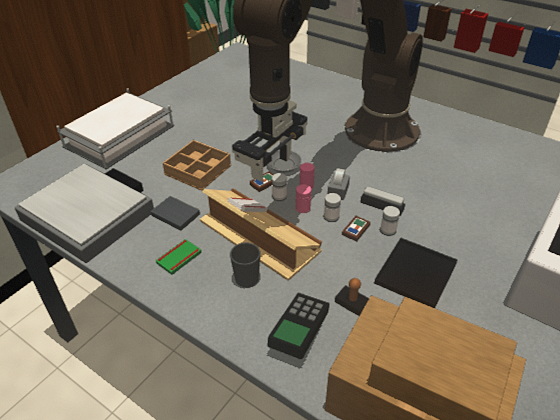

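View pics/side0.png

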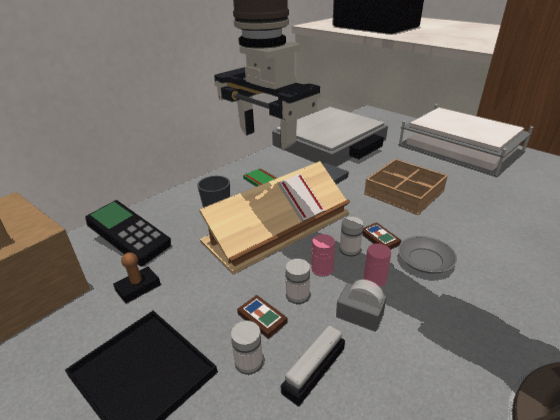

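View pics/wrist0.png

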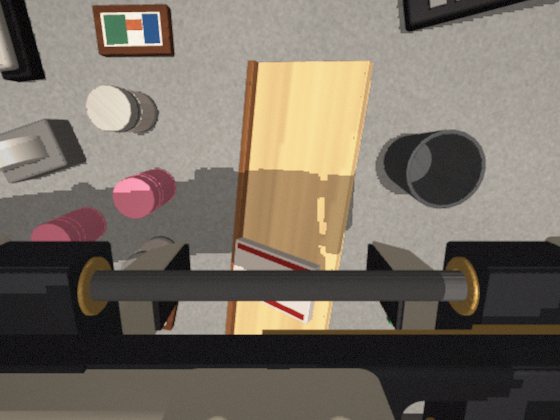

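The scene view shows the easel at (260,235), the crate at (197,160) and the tray at (415,270). There are three white tins at (280,187), (332,207) and (391,220), and two pink look-alikes. Two frames are at (264,180) and (356,228), with the green decoy at (178,256). The side view shows the same objects: tins at (351,224), (297,268) and (245,331), frames at (381,236) and (262,315). The wrist view shows the easel and the white sign at (275,280).

```bash
cat > h.py <<'E'
import cv2,numpy as np
from plant import monitor, eyes
R_=lambda v:cv2.Rodrigues(np.asarray(v,float))[0]
def ray(m,px):
    f=210/np.tan(np.radians(m['vfov']/2));R=R_(m['rvec'])
    px=np.atleast_2d(np.asarray(px,float))
    d=np.c_[(px[:,0]-m['cx'])/f,(px[:,1]-m['cy'])/f,np.ones(len(px))]@R
    return -R.T@m['tvec'],d
def onz(m,px,z):
    c,d=ray(m,px);return c+d*((z-c[2])/d[:,2])[:,None]
def onplane(m,px,p,n):
    c,d=ray(m,px);n=np.asarray(n);return c+d*(((np.asarray(p)-c)@n)/(d@n))[:,None]
def proj(m,P):
    f=210/np.tan(np.radians(m['vfov']/2));Q=np.atleast_2d(P)@R_(m['rvec']).T+m['tvec']
    return Q[:,:2]/Q[:,2:]*f+[m['cx'],m['cy']]
def tri(m1,p1,m2,p2):
    c1,d1=ray(m1,p1);c2,d2=ray(m2,p2);A=np.c_[d1[0],-d2[0]]
    s=np.linalg.lstsq(A,c2-c1,rcond=None)[0];a=c1+s[0]*d1[0];b=c2+s[1]*d2[0]
    return (a+b)/2,np.linalg.norm(a-b)
E
python3 - <<'E'
from h import *
np.set_printoptions(precision=4,suppress=True)
S=eyes.camera_model('side');C=eyes.camera_model('scene');W=eyes.camera_model('wrist')
print('wristcam',ray(W,[0,0])[0])
for n,px,z in [('tins',[(351,221),(297,266),(245,330)],.07),('frames',[(381,235),(262,313)],.014),('tray',[(153,313),(215,370),(69,371)],.016),('crate',[(398,162),(446,181),(412,208),(366,184)],.045),('pink',[(323,241),(377,250)],.07),('stapler',[(340,330),(290,388)],.045),('tape',[(362,290)],.05),('dish',[(427,252)],.02),('stamp',[(130,260)],.08)]:
    print(n,onz(S,px,z).tolist() if 0 else onz(S,px,z)[:,:2])
print('wrist easel: lip edges',onz(W,[(250,62),(228,335)],.04)[:,:2], 'top edge',onz(W,[(371,62)],.11)[:,:2])
print('wrist frame',onz(W,[(133,30)],.014),'tin',onz(W,[(110,109)],.07),'pink',onz(W,[(135,197)],.07))
E
```

```text
wristcam [0.6251 0.0686 0.3846]
tins [[ 0.4813 -0.0867]
 [ 0.4676  0.083 ]
 [ 0.428   0.2328]]
frames [[ 0.4494 -0.1556]
 [ 0.4723  0.1632]]
tray [[0.6026 0.2921]
 [0.4409 0.2839]
 [0.5921 0.4343]]
crate [[ 0.5742 -0.4178]
 [ 0.4367 -0.4078]
 [ 0.4351 -0.2466]
 [ 0.568  -0.2649]]
pink [[ 0.48   -0.    ]
 [ 0.3939 -0.0465]]
stapler [[0.3429 0.1215]
 [0.3313 0.2406]]
tape [[0.3654 0.0353]]
dish [[ 0.3502 -0.1637]]
stamp [[0.6774 0.279 ]]
wrist easel: lip edges [[ 0.5975  0.1304]
 [ 0.5644 -0.174 ]] top edge [[0.697  0.1178]]
wrist frame [[0.4761 0.1654 0.014 ]] tin [[0.4702 0.0851 0.07  ]] pink [[0.4841 0.0024 0.07  ]]
```

jog_arm(
  commands=[
    {"linear": [0,-0.04,0.015]},
    {"linear": [0,-0.04,0.015]},
    {"linear": [0,-0.04,0.01]},
    {"linear": [0,-0.04,0.01]},
    {"linear": [0,-0.03,0]},
    {"linear": [0,0,0]},
    {"linear": [0,0,0]},
  ],
)

```text
schema error: expected keys delta_rot, linear, hand
```

```bash
python3 - <<'E'
from h import *
import pickle
m=eyes.camera_model('wrist');im=eyes.grab_frame('wrist')
pickle.dump((m,im),open('w1.pkl','wb'));cv2.imwrite('pics/w1.png',im[:,:,::-1])
s=monitor.read_state();print(s['time_s'],s['ee_pos'],ray(m,[0,0])[0])
E
```

```text
0.2 [ 6.24713781e-01 -5.61643967e-05  2.26248540e-01] [0.62508122 0.06856148 0.38456738]
```

View pics/w1.png

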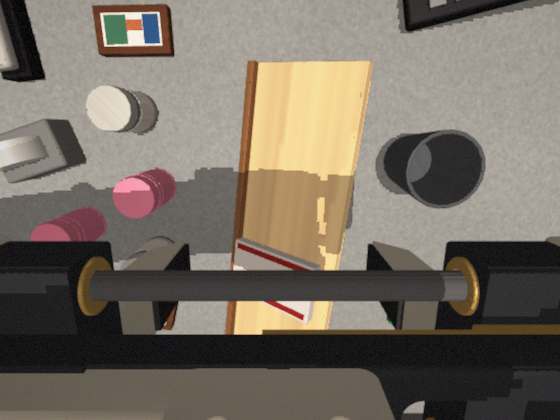

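The move was refused because every row needs all three keys, so this picture shows the same view as before.

jog_arm(
  commands=[
    {"delta_rot": [0,0,0],"hand": 0.0918,"linear": [0,-0.04,0.015]},
    {"delta_rot": [0,0,0],"hand": 0.0918,"linear": [0,-0.04,0.015]},
    {"delta_rot": [0,0,0],"hand": 0.0918,"linear": [0,-0.04,0.01]},
    {"delta_rot": [0,0,0],"hand": 0.0918,"linear": [0,-0.04,0.01]},
    {"delta_rot": [0,0,0],"hand": 0.0918,"linear": [0,-0.03,0]},
    {"delta_rot": [0,0,0],"hand": 0.0918,"linear": [0,0,0]},
    {"delta_rot": [0,0,0],"hand": 0.0918,"linear": [0,0,0]},
  ],
)

```text
time_s: 0.78
ee_pos: [0.6243, -0.1909, 0.2757]
tool_rot: [2.226, 2.216, -0.001]
wrist_force: [0.1, 0.5, 0.1]
width: 0.092
gripper_force: 0.0
```

```bash
python3 - <<'E'
from h import *
import pickle
m=eyes.camera_model('wrist');im=eyes.grab_frame('wrist')
pickle.dump((m,im),open('w1.pkl','wb'));cv2.imwrite('pics/w1b.png',im[:,:,::-1])
s=monitor.read_state();print(s['time_s'],s['ee_pos'],ray(m,[0,0])[0])
E
```

```text
0.8333 [ 0.62474139 -0.1883375   0.27558146] [ 0.62498246 -0.12214743  0.43408111]
```

View pics/w1b.png

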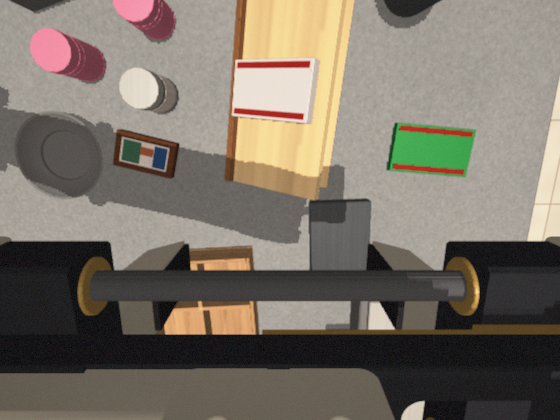

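The view now shows the white sign at (275,90), the crate-side frame at (146,153) and a tin at (146,90). The green decoy is at (432,150) and the lip end at (227,181).

```bash
python3 - <<'E'
from h import *
import pickle
np.set_printoptions(precision=4,suppress=True)
m,im=pickle.load(open('w1.pkl','rb'))
for r in (12,20,40,135,150,165): print(r,[tuple(int(v) for v in p) for p in im[r,226:250:1]][::2])
hsv=cv2.cvtColor(im,cv2.COLOR_RGB2HSV)
mk=((hsv[...,1]<50)&(hsv[...,2]>175)|((hsv[...,0]<6)|(hsv[...,0]>174))&(hsv[...,1]>150)).astype(np.uint8)
mk[:45]=0;mk[140:]=0;mk[:,:225]=0;mk[:,330:]=0
mk=cv2.morphologyEx(mk,cv2.MORPH_CLOSE,np.ones((5,5)))
c=max(cv2.findContours(mk,0,1)[0],key=cv2.contourArea)
q=cv2.approxPolyDP(c,6,True)[:,0];print('sign poly',q.tolist(),cv2.minAreaRect(c))
E
python3 - <<'E'
import cv2,sys
sys.path.insert(0,'.')
a=cv2.imread('pics/w1b.png')[0:215,200:370]
b=cv2.imread('pics/side0.png')[150:265,190:360]
import numpy as np
a=cv2.resize(a,None,fx=2.7,fy=2.7,interpolation=2);b=cv2.resize(b,None,fx=2,fy=2,interpolation=2)
o=np.zeros((585,a.shape[1]+b.shape[1],3),np.uint8);o[:a.shape[0],:a.shape[1]]=a;o[:b.shape[0],a.shape[1]:]=b
cv2.imwrite('pics/crop1.png',o[:,:800])
E
```

```text
12 [(168, 164, 157), (171, 165, 157), (162, 154, 147), (166, 161, 152), (167, 162, 154), (140, 101, 74), (141, 89, 53), (167, 106, 63), (117, 75, 44), (117, 71, 39), (224, 178, 122), (243, 211, 146)]
20 [(170, 163, 156), (168, 160, 151), (169, 166, 155), (170, 165, 156), (165, 158, 149), (153, 98, 58), (127, 82, 49), (135, 85, 51), (121, 77, 47), (119, 73, 40), (245, 215, 150), (244, 212, 147)]
40 [(165, 159, 152), (165, 159, 152), (168, 161, 153), (167, 162, 153), (145, 109, 84), (146, 95, 55), (158, 102, 60), (119, 74, 45), (124, 79, 46), (231, 190, 129), (245, 216, 151), (244, 213, 149)]
135 [(176, 170, 161), (159, 104, 67), (145, 93, 56), (144, 91, 57), (126, 81, 47), (186, 141, 95), (247, 219, 151), (244, 215, 148), (242, 209, 142), (242, 209, 145), (244, 213, 148), (242, 208, 145)]
150 [(172, 145, 128), (155, 100, 59), (159, 102, 59), (121, 77, 46), (123, 80, 47), (240, 203, 140), (245, 214, 147), (242, 210, 145), (241, 205, 141), (243, 211, 146), (243, 210, 145), (242, 210, 144)]
165 [(98, 65, 41), (99, 66, 39), (91, 59, 32), (89, 61, 40), (126, 95, 63), (179, 144, 100), (172, 137, 95), (170, 135, 94), (169, 137, 95), (169, 134, 93), (172, 139, 96), (171, 137, 94)]
sign poly [[318, 61], [236, 60], [232, 115], [310, 122]] ((274.8035583496094, 87.84852600097656), (83.31932830810547, 64.94917297363281), 3.9451863765716553)
```

View pics/crop1.png

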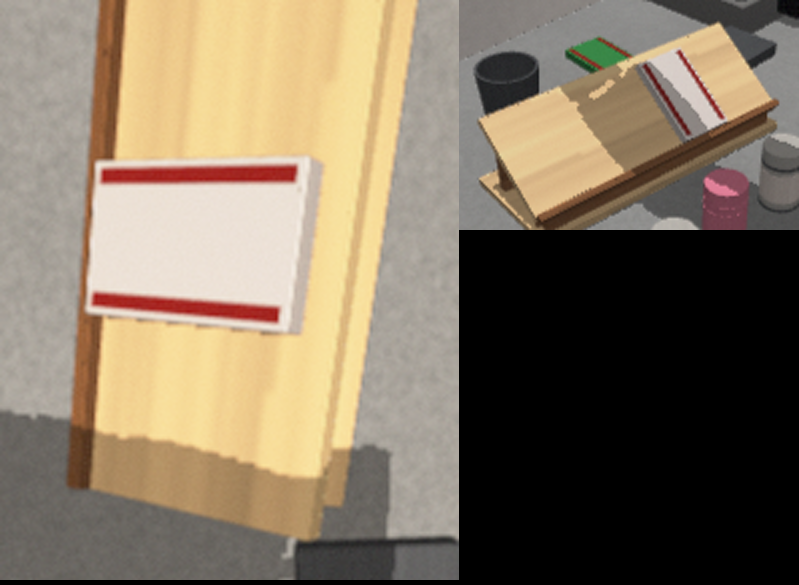

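The crop shows the lip's inner dark strip meeting the face along about x=235–245. The sign lies square on the slope with its lower edge at the lip, corners at (236,60), (232,115), (310,122) and (318,61).

```bash
python3 - <<'E'
from h import *
import pickle
np.set_printoptions(precision=4,suppress=True)
m,im=pickle.load(open('w1.pkl','rb'))
W=dict(m);W['tvec']=np.array([-0.62459767,-0.02996425,0.39008472]);W['rvec']=np.array([-2.88876192e+00,-1.95873124e-04,1.65973166e-03])
i0=cv2.imread('pics/wrist0.png')[:,:,::-1]
def lipx(im,r,lo,hi):
    row=im[r,lo:hi].astype(int); wood=(row[:,0]>1.2*row[:,2])
    b=np.where((row[:,0]-row[:,2]>50)&(row[:,1]>130))[0]
    return lo+b[0]-.5
P=[]
for r in (12,20,40,130,140,150): P.append(onz(m,[(lipx(im,r,226,260),r)],.034)[0])
n=len(P)
for r in (75,90,110,130,150,160): P.append(onz(W,[(lipx(i0,r,225,275),r)],.034)[0])
P=np.array(P);print(P)
vx,vy,x0,y0=cv2.fitLine(P[:,:2].astype(np.float32),2,0,.01,.01).ravel()
if vy<0:vx,vy=-vx,-vy
print('dir',vx,vy,'yaw',np.degrees(np.arctan2(-vx,vy)))
d=np.array([vx,vy]);p0=np.array([x0,y0])
e1=onz(m,[(233,181)],.034)[0,:2];e2=onz(W,[(255,62)],.034)[0,:2]
t1,t2=(e1-p0)@d,(e2-p0)@d;print('ends',t1,t2,'len',t2-t1)
lip=p0+d*(t1+t2)/2;print('lip',lip)
yaw=np.arctan2(-vx,vy);ex=np.array([np.cos(yaw),np.sin(yaw)])
N=np.r_[-.574*ex,.819];U=np.r_[.819*ex,.574];L=np.r_[lip,.034];Y=np.r_[d,0]
q=onplane(m,[(236,60),(232,115),(310,122),(317,61)],L+N*.012,N)
print('sign corners (u,y,n) mm',np.round(np.c_[(q-L)@U,(q-L)@Y,(q-L)@N]*1000,1))
np.save('easel.npy',np.array([L,U,Y,N]));print(L,U,Y,N)
E
```

```text
[[ 0.5899 -0.      0.034 ]
 [ 0.5886 -0.0078  0.034 ]
 [ 0.5869 -0.0278  0.034 ]
 [ 0.5756 -0.125   0.034 ]
 [ 0.5739 -0.1366  0.034 ]
 [ 0.5723 -0.1484  0.034 ]
 [ 0.6032  0.1195  0.034 ]
 [ 0.6019  0.1053  0.034 ]
 [ 0.5995  0.086   0.034 ]
 [ 0.5971  0.0661  0.034 ]
 [ 0.5945  0.0456  0.034 ]
 [ 0.5933  0.0351  0.034 ]]
dir 0.113660894 0.9935196 yaw -6.526393
ends -0.18822279358747726 0.1310115482941548 len 0.319234341881632
lip [ 0.5865 -0.0274]
sign corners (u,y,n) mm [[  2.7 -23.7  12. ]
 [  2.6 -81.9  12. ]
 [105.4 -81.3  12. ]
 [104.4 -26.2  12. ]]
[ 0.5865 -0.0274  0.034 ] [ 0.8137 -0.0931  0.574 ] [0.1137 0.9935 0.    ] [-0.5703  0.0652  0.819 ]
```

```bash
cat >> h.py <<'E'
from scipy.spatial.transform import Rotation as Ro
def goal(x,z):
    z=np.asarray(z,float)/np.linalg.norm(z);x=np.asarray(x,float);x=x-z*(x@z);x/=np.linalg.norm(x)
    return Ro.from_matrix(np.c_[x,np.cross(z,x),z])
def go(P,Rt=None,s=None):
    s=s or monitor.read_state();dp=np.asarray(P)-s['ee_pos']
    rv=np.zeros(3) if Rt is None else np.degrees((Rt*Ro.from_rotvec(s['tool_rot']).inv()).as_rotvec())
    print('t',round(s['time_s'],2),'at',s['ee_pos'].round(4),'lin',dp.round(4),'|',round(np.linalg.norm(dp),4),'rot',rv.round(2),'|',np.linalg.norm(rv).round(1),'rows',int(np.ceil(max(np.linalg.norm(dp)/.0417,np.linalg.norm(rv)/7.1))),'w',round(s['width'],4),'F',s['wrist_force'].round(1))
try: L,U,Y,N=np.load('easel.npy')
except Exception: pass
RE=goal(-U,-N)
E
python3 - <<'E'
from h import *
go(L+.05*U-.0535*Y+.11*N,RE)
print(.106*N)
E
```

```text
t 0.83 at [ 0.6247 -0.1883  0.2756] lin [-0.0664  0.1103 -0.1228] | 0.1779 rot [-28.56 -25.49  80.75] | 89.4 rows 13 w 0.0918 F [ 0.7  0.2 -1.3]
[-0.06044971  0.00691558  0.086814  ]
```

jog_arm(
  commands=[
    {"delta_rot": [-2.04,-1.82,5.77],"hand": 0.0918,"linear": [-0.0047,0.0079,-0.0088]},
    {"delta_rot": [-2.04,-1.82,5.77],"hand": 0.0918,"linear": [-0.0047,0.0079,-0.0088]},
    {"delta_rot": [-2.04,-1.82,5.77],"hand": 0.0918,"linear": [-0.0047,0.0079,-0.0088]},
    {"delta_rot": [-2.04,-1.82,5.77],"hand": 0.0918,"linear": [-0.0047,0.0079,-0.0088]},
    {"delta_rot": [-2.04,-1.82,5.77],"hand": 0.0918,"linear": [-0.0047,0.0079,-0.0088]},
    {"delta_rot": [-2.04,-1.82,5.77],"hand": 0.0918,"linear": [-0.0047,0.0079,-0.0088]},
    {"delta_rot": [-2.04,-1.82,5.77],"hand": 0.0918,"linear": [-0.0047,0.0079,-0.0088]},
    {"delta_rot": [-2.04,-1.82,5.77],"hand": 0.0918,"linear": [-0.0047,0.0079,-0.0088]},
    {"delta_rot": [-2.04,-1.82,5.77],"hand": 0.0918,"linear": [-0.0047,0.0079,-0.0088]},
    {"delta_rot": [-2.04,-1.82,5.77],"hand": 0.0918,"linear": [-0.0047,0.0079,-0.0088]},
    {"delta_rot": [-2.04,-1.82,5.77],"hand": 0.0918,"linear": [-0.0047,0.0079,-0.0088]},
    {"delta_rot": [-2.04,-1.82,5.77],"hand": 0.0918,"linear": [-0.0047,0.0079,-0.0088]},
    {"delta_rot": [-2.04,-1.82,5.77],"hand": 0.0918,"linear": [-0.0047,0.0079,-0.0088]},
    {"delta_rot": [-2.04,-1.82,5.77],"hand": 0.0918,"linear": [-0.0047,0.0079,-0.0088]},
    {"delta_rot": [0,0,0],"hand": 0.0918,"linear": [0,0,0]},
    {"delta_rot": [0,0,0],"hand": 0.0918,"linear": [0,0,0]},
    {"delta_rot": [0,0,0],"hand": 0.0918,"linear": [0,0,0]},
  ],
)

```text
time_s: 2.25
ee_pos: [0.5674, -0.0927, 0.1655]
tool_rot: [0.33, 2.548, -0.059]
wrist_force: [0.5, -0.3, 0.4]
width: 0.0917
gripper_force: 0.0
```

```bash
python3 - <<'E'
from h import *
go(L+.05*U-.0535*Y+.004*N,RE)
print(monitor.read_state()['joint_pos'].round(2))
E
```

```text
t 2.25 at [ 0.5674 -0.0927  0.1655] lin [ 0.0514  0.0077 -0.0995] | 0.1122 rot [-1.94 -1.9   7.72] | 8.2 rows 3 w 0.0917 F [ 0.5 -0.3  0.4]
[ 0.04  0.21 -0.05  2.29  0.98  0.15  0.36]
```

```bash
cat >> h.py <<'E'
EX=np.r_[Y[1],-Y[0],0]
def RT(deg,ex=None):
    ex=EX if ex is None else ex;a=np.radians(deg)
    return goal(-ex,np.sin(a)*ex-np.r_[0,0,np.cos(a)])
E
python3 - <<'E'
from h import *
T=RT(15);z=T.as_matrix()[:,2];G=L+.05*U-.0535*Y+.005*N
go(G-.09*z,T);print(.09*z,G)
E
```

```text
t 2.25 at [ 0.5674 -0.0927  0.1655] lin [ 0.0276  0.0104 -0.0118] | 0.0318 rot [ 1.69 17.8   7.93] | 19.6 rows 3 w 0.0917 F [ 0.5 -0.3  0.4]
[ 0.02314276 -0.00264758 -0.08693332] [ 0.6182295  -0.08489999  0.066795  ]
```

jog_arm(
  commands=[
    {"delta_rot": [0.42,4.45,1.98],"hand": 0.0918,"linear": [0.0069,0.0026,-0.003]},
    {"delta_rot": [0.42,4.45,1.98],"hand": 0.0918,"linear": [0.0069,0.0026,-0.003]},
    {"delta_rot": [0.42,4.45,1.98],"hand": 0.0918,"linear": [0.0069,0.0026,-0.003]},
    {"delta_rot": [0.42,4.45,1.98],"hand": 0.0918,"linear": [0.0069,0.0026,-0.003]},
    {"delta_rot": [0,0,0],"hand": 0.0918,"linear": [0,0,0]},
    {"delta_rot": [0,0,0],"hand": 0.0918,"linear": [0,0,0]},
    {"delta_rot": [0,0,0],"hand": 0.0918,"linear": [0,0,0]},
  ],
)

```text
time_s: 2.83
ee_pos: [0.59, -0.092, 0.1556]
tool_rot: [0.212, 2.788, -0.06]
wrist_force: [0.4, -0.5, -0.8]
width: 0.0921
gripper_force: 0.0
```

```bash
python3 - <<'E'
from h import *
T=RT(15);z=T.as_matrix()[:,2];G=L+.05*U-.0535*Y+.005*N
go(G,T);print(monitor.read_state()['joint_pos'].round(2))
E
```

```text
t 2.83 at [ 0.59   -0.092   0.1556] lin [ 0.0282  0.0071 -0.0888] | 0.0935 rot [1.57 4.74 2.28] | 5.5 rows 3 w 0.0921 F [ 0.4 -0.5 -0.8]
[ 0.4   0.34 -0.46  2.02  0.46  0.51  1.04]
```

jog_arm(
  commands=[
    {"delta_rot": [0.8,2.4,1.15],"hand": 0.0918,"linear": [0.005,0.007,-0.005]},
    {"delta_rot": [0.8,2.4,1.15],"hand": 0.0918,"linear": [0.005,0,-0.015]},
    {"delta_rot": [0,0,0],"hand": 0.0918,"linear": [0.005,0,-0.015]},
    {"delta_rot": [0,0,0],"hand": 0.0918,"linear": [0.004,0,-0.015]},
    {"delta_rot": [0,0,0],"hand": 0.0918,"linear": [0.004,0,-0.013]},
    {"delta_rot": [0,0,0],"hand": 0.0918,"linear": [0,0,0]},
    {"delta_rot": [0,0,0],"hand": 0.0918,"linear": [0,0,0]},
    {"delta_rot": [0,0,0],"hand": 0.0918,"linear": [0,0,0]},
  ],
)

```text
time_s: 3.5
ee_pos: [0.6133, -0.0847, 0.0936]
tool_rot: [0.16, 2.876, -0.022]
wrist_force: [0.3, -0.1, -0.6]
width: 0.0918
gripper_force: 0.0
```

```bash
python3 - <<'E'
from h import *
T=RT(15);z=T.as_matrix()[:,2];G=L+.05*U-.0535*Y+.005*N
go(G,T);print(monitor.read_state()['joint_pos'].round(2))
E
```

```text
t 3.5 at [ 0.6133 -0.0847  0.0936] lin [ 0.0049 -0.0002 -0.0268] | 0.0273 rot [ 0.04 -0.04 -0.16] | 0.2 rows 1 w 0.0918 F [ 0.3 -0.1 -0.6]
[ 0.37  0.49 -0.44  1.95  0.48  0.52  1.07]
```

jog_arm(
  commands=[
    {"delta_rot": [0,0,0],"hand": 0.0918,"linear": [0.002,0,-0.01]},
    {"delta_rot": [0,0,0],"hand": 0.0918,"linear": [0.002,0,-0.01]},
    {"delta_rot": [0,0,0],"hand": 0.0918,"linear": [0.001,0,-0.0068]},
    {"delta_rot": [0,0,0],"hand": 0.0918,"linear": [0,0,0]},
    {"delta_rot": [0,0,0],"hand": 0.0918,"linear": [0,0,0]},
    {"delta_rot": [0,0,0],"hand": 0.04,"linear": [0,0,0]},
    {"delta_rot": [0,0,0],"hand": 0.04,"linear": [0,0,0]},
    {"delta_rot": [0,0,0],"hand": 0.04,"linear": [0,0,0]},
    {"delta_rot": [0,0,0],"hand": 0.04,"linear": [0,0,0]},
    {"delta_rot": [0,0,0],"hand": 0.04,"linear": [0,0,0]},
    {"delta_rot": [0,0,0],"hand": 0.04,"linear": [0,0,0]},
    {"delta_rot": [0,0,0],"hand": 0.04,"linear": [0,0,0]},
  ],
)

```text
time_s: 4.5
ee_pos: [0.6185, -0.0853, 0.0664]
tool_rot: [0.161, 2.877, -0.022]
wrist_force: [-0.9, 0.1, 1.1]
width: 0.0599
gripper_force: 30.0
```

jog_arm(
  commands=[
    {"delta_rot": [0,0,0],"hand": 0.04,"linear": [-0.006,0.001,0.009]},
    {"delta_rot": [0,0,0],"hand": 0.04,"linear": [-0.012,0.001,0.017]},
    {"delta_rot": [0,0,0],"hand": 0.04,"linear": [-0.017,0.002,0.025]},
    {"delta_rot": [0,0,0],"hand": 0.04,"linear": [-0.01,0.005,0.035]},
    {"delta_rot": [0,0,0],"hand": 0.04,"linear": [0,0.015,0.038]},
    {"delta_rot": [0,0,0],"hand": 0.04,"linear": [0,0.025,0.03]},
    {"delta_rot": [0,0,0],"hand": 0.04,"linear": [0,0.04,0]},
    {"delta_rot": [0,0,0],"hand": 0.04,"linear": [0,0.04,0]},
    {"delta_rot": [0,0,0],"hand": 0.04,"linear": [0,0.04,0]},
    {"delta_rot": [0,0,0],"hand": 0.04,"linear": [0,0.04,0]},
    {"delta_rot": [0,0,0],"hand": 0.04,"linear": [0,0,0]},
    {"delta_rot": [0,0,0],"hand": 0.04,"linear": [0,0,0]},
  ],
)

```text
time_s: 5.5
ee_pos: [0.5722, 0.1276, 0.2207]
tool_rot: [0.152, 2.877, -0.02]
wrist_force: [-0.1, -0.5, -0.8]
width: 0.0593
gripper_force: 30.0
```

```bash
python3 - <<'E'
from h import *
np.set_printoptions(precision=4,suppress=True)
S=eyes.camera_model('side');im=cv2.imread('pics/side0.png');g=im.max(2)
mk=((g<40)).astype(np.uint8);mk[:300]=0;mk[:,225:]=0
mk=cv2.morphologyEx(mk,cv2.MORPH_CLOSE,np.ones((7,7)))
c=max(cv2.findContours(mk,0,1)[0],key=cv2.contourArea);q=cv2.approxPolyDP(c,6,True)[:,0];print(q.tolist(),cv2.contourArea(c))
print(onz(S,q,.016)[:,:2])
print(onz(S,[(110,330),(130,322)],.016)[:,:2])
W=eyes.camera_model('wrist');im=eyes.grab_frame('wrist');cv2.imwrite('pics/w2.png',im[:,:,::-1])
C=eyes.camera_model('scene');im=eyes.grab_frame('scene');g=im.max(2)
mk=(g<40).astype(np.uint8);mk[:225]=0;mk[320:]=0;mk[:,:360]=0;mk[:,470:]=0
mk=cv2.morphologyEx(mk,cv2.MORPH_OPEN,np.ones((5,5)))
c=max(cv2.findContours(mk,0,1)[0],key=cv2.contourArea);q=cv2.approxPolyDP(c,3,True)[:,0];print(q.tolist());print(onz(C,q,.016)[:,:2])
go([.6,.2,.25]);print(W)
E
```

```text
[[216, 368], [152, 311], [66, 371], [99, 419], [167, 419]] 9867.5
[[0.4425 0.2809]
 [0.6078 0.2911]
 [0.5953 0.4374]
 [0.4915 0.4336]
 [0.4279 0.371 ]]
[[0.6206 0.359 ]
 [0.6126 0.3285]]Traceback (most recent call last):
  File "<stdin>", line 13, in <module>
ValueError: max() iterable argument is empty
```

View pics/w2.png

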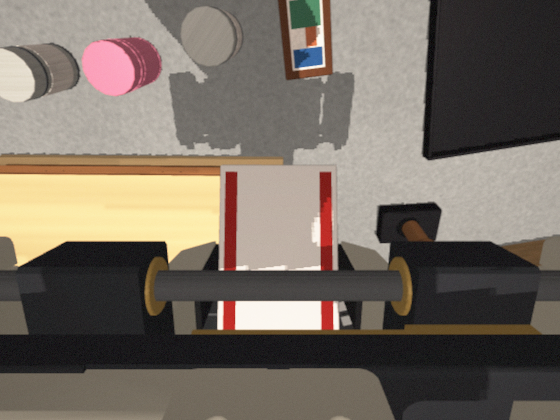

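The wrist view shows the sign held at (278,250), the tray corner at (427,157), tin lids at (210,35) and (15,75), and a frame at (307,35).

```bash
python3 - <<'E'
from h import *
ex=np.r_[np.cos(np.radians(4)),np.sin(np.radians(4)),0]
go([.52,.361,.09],RT(-20,ex))
E
```

```text
t 5.6 at [0.5729 0.1231 0.2201] lin [-0.0529  0.2379 -0.1301] | 0.2762 rot [ 0.82 34.94 10.05] | 36.4 rows 7 w 0.0597 F [ 0.5 -0.7 -1.4]
```

jog_arm(
  commands=[
    {"delta_rot": [0.1,3.9,1.1],"hand": 0.04,"linear": [-0.006,0.0265,0]},
    {"delta_rot": [0.1,3.9,1.1],"hand": 0.04,"linear": [-0.006,0.0265,0]},
    {"delta_rot": [0.1,3.9,1.1],"hand": 0.04,"linear": [-0.006,0.0265,-0.01]},
    {"delta_rot": [0.1,3.9,1.1],"hand": 0.04,"linear": [-0.006,0.0265,-0.01]},
    {"delta_rot": [0.1,3.9,1.1],"hand": 0.04,"linear": [-0.006,0.0265,-0.01]},
    {"delta_rot": [0.1,3.9,1.1],"hand": 0.04,"linear": [-0.006,0.0265,-0.02]},
    {"delta_rot": [0.1,3.9,1.1],"hand": 0.04,"linear": [-0.006,0.0265,-0.025]},
    {"delta_rot": [0.1,3.9,1.1],"hand": 0.04,"linear": [-0.006,0.0265,-0.025]},
    {"delta_rot": [0.1,3.8,1.1],"hand": 0.04,"linear": [-0.005,0.026,-0.02]},
    {"delta_rot": [0,0,0],"hand": 0.04,"linear": [0,0,0]},
    {"delta_rot": [0,0,0],"hand": 0.04,"linear": [0,0,0]},
    {"delta_rot": [0,0,0],"hand": 0.04,"linear": [0,0,0]},
    {"delta_rot": [0,0,0],"hand": 0.04,"linear": [0,0,0]},
  ],
)

```text
time_s: 6.68
ee_pos: [0.522, 0.3603, 0.1021]
tool_rot: [0.09, -2.794, 0.014]
wrist_force: [0.2, -0.4, -0.5]
width: 0.0593
gripper_force: 30.0
```

```bash
python3 - <<'E'
from h import *
ex=np.r_[np.cos(np.radians(4)),np.sin(np.radians(4)),0]
go([.52,.361,.011],RT(-20,ex));print(monitor.read_state()['joint_pos'].round(2))
W=eyes.camera_model('wrist');im=eyes.grab_frame('wrist');cv2.imwrite('pics/w3.png',im[:,:,::-1])
E
```

```text
t 6.68 at [0.522  0.3603 0.1021] lin [-0.002   0.0007 -0.0911] | 0.0911 rot [-0.09  0.17  0.34] | 0.4 rows 3 w 0.0593 F [ 0.2 -0.4 -0.5]
[-0.24  0.85 -0.65  1.34  0.26  1.36  0.77]
```

View pics/w3.png

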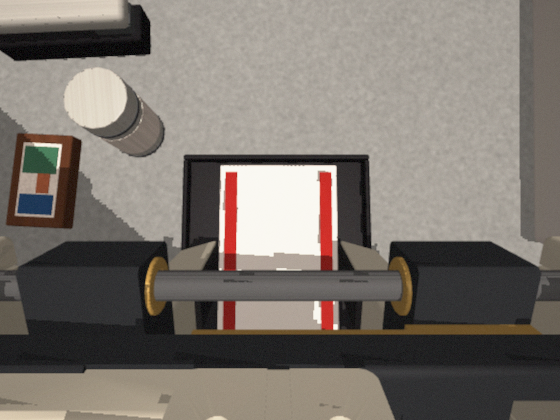

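The sign is above the tray and square with it: the tray spans columns 183–370 and the sign 220–340. I'll lower it and release.

jog_arm(
  commands=[
    {"delta_rot": [0,0,0],"hand": 0.04,"linear": [-0.002,0,-0.02]},
    {"delta_rot": [0,0,0],"hand": 0.04,"linear": [0,0,-0.02]},
    {"delta_rot": [0,0,0],"hand": 0.04,"linear": [0,0,-0.02]},
    {"delta_rot": [0,0,0],"hand": 0.04,"linear": [0,0,-0.015]},
    {"delta_rot": [0,0,0],"hand": 0.04,"linear": [0,0,-0.01]},
    {"delta_rot": [0,0,0],"hand": 0.04,"linear": [0,0,-0.005]},
    {"delta_rot": [0,0,0],"hand": 0.04,"linear": [0,0,-0.001]},
    {"delta_rot": [0,0,0],"hand": 0.04,"linear": [0,0,0]},
    {"delta_rot": [0,0,0],"hand": 0.04,"linear": [0,0,0]},
    {"delta_rot": [0,0,0],"hand": 0.075,"linear": [0,0,0]},
    {"delta_rot": [0,0,0],"hand": 0.075,"linear": [0,0,0]},
    {"delta_rot": [0,0,0],"hand": 0.075,"linear": [0,0,0]},
    {"delta_rot": [0,0,0],"hand": 0.075,"linear": [0,0,0]},
    {"delta_rot": [0,0,0],"hand": 0.075,"linear": [0,0,0.01]},
    {"delta_rot": [0,0,0],"hand": 0.075,"linear": [0,0,0.02]},
    {"delta_rot": [0,0,0],"hand": 0.075,"linear": [0,0,0.035]},
    {"delta_rot": [0,0,0],"hand": 0.075,"linear": [0,0,0.04]},
    {"delta_rot": [0,0,0],"hand": 0.075,"linear": [0,0,0.04]},
    {"delta_rot": [0,0,0],"hand": 0.075,"linear": [0,0,0]},
    {"delta_rot": [0,0,0],"hand": 0.075,"linear": [0,0,0]},
  ],
)

```text
time_s: 8.4
ee_pos: [0.5195, 0.3633, 0.1579]
tool_rot: [0.094, -2.795, 0.01]
wrist_force: [-0.3, -0.4, -0.7]
width: 0.075
gripper_force: 0.0
```

```bash
python3 - <<'E'
from h import *
np.set_printoptions(precision=4,suppress=True)
s=monitor.read_state();print(s['ee_pos'],s['width'])
for n in('wrist','side'):
    W=eyes.camera_model(n);im=eyes.grab_frame(n);cv2.imwrite(f'pics/{n}4.png',im[:,:,::-1])
    hsv=cv2.cvtColor(im,cv2.COLOR_RGB2HSV)
    # dark brown frames / white lids blobs
    fr=((hsv[...,0]<14)&(hsv[...,1]>120)&(hsv[...,2]>25)&(hsv[...,2]<150)).astype(np.uint8)
    fr=cv2.morphologyEx(fr,cv2.MORPH_CLOSE,np.ones((9,9)))
    for c in cv2.findContours(fr,0,1)[0]:
        if cv2.contourArea(c)>300:
            r=cv2.minAreaRect(c);print(n,'brown',np.round(r[0]),np.round(r[1]),onz(W,[r[0]],.014)[0,:2])
E
```

```text
[0.5195 0.3633 0.1579] 0.07504920931220406
wrist brown [ 80. 193.] [53. 78.] [0.4753 0.1693]
side brown [262. 315.] [46. 27.] [0.4684 0.1665]
side brown [290. 233.] [  9. 135.] [ 0.595  -0.0288]
side brown [530.  89.] [ 90. 111.] [ 0.5605 -1.4151]
```

View pics/side4.png

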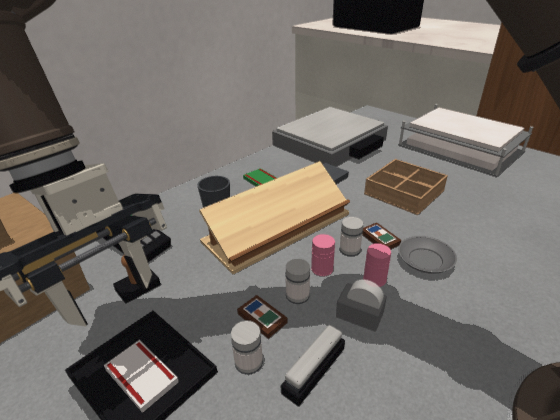

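The sign lies flat in the tray at (142,375). The near frame is at (262,315) and the other one at (381,236).

jog_arm(
  commands=[
    {"delta_rot": [0,0,0],"hand": 0.075,"linear": [0.006,-0.039,0.002]},
    {"delta_rot": [0,0,0],"hand": 0.075,"linear": [0.006,-0.039,0.002]},
    {"delta_rot": [0,0,0],"hand": 0.075,"linear": [0.006,-0.039,0.002]},
    {"delta_rot": [0,0,0],"hand": 0.075,"linear": [0.006,-0.039,0.002]},
    {"delta_rot": [0,0,0],"hand": 0.075,"linear": [0.006,-0.039,0.002]},
    {"delta_rot": [0,0,0],"hand": 0.075,"linear": [0,0,0]},
    {"delta_rot": [0,0,0],"hand": 0.075,"linear": [0,0,0]},
    {"delta_rot": [0,0,0],"hand": 0.075,"linear": [0,0,0]},
  ],
)

```text
time_s: 9.17
ee_pos: [0.5478, 0.1669, 0.1633]
tool_rot: [0.092, -2.789, 0.014]
wrist_force: [-0.6, 0.5, 0.1]
width: 0.0752
gripper_force: 0.0
```

```bash
cat >> h.py <<'E'
def frames(save=None,z=.014,n='wrist'):
    m=eyes.camera_model(n);im=eyes.grab_frame(n)
    if save: cv2.imwrite(f'pics/{save}.png',im[:,:,::-1])
    hsv=cv2.cvtColor(im,cv2.COLOR_RGB2HSV)
    mk=((hsv[...,0]<14)&(hsv[...,1]>100)&(hsv[...,2]>20)&(hsv[...,2]<150)).astype(np.uint8)
    mk[240:]=0
    cs,hi=cv2.findContours(mk,cv2.RETR_CCOMP,1)
    for c,h in zip(cs,hi[0]):
        if h[3]>=0 and cv2.contourArea(c)>500:   # hole = picture inside the wooden frame, on the top face
            q=onz(m,c[:,0],z)[:,:2]*1000;r=cv2.minAreaRect(q.astype(np.float32))
            (w,hh),a=r[1],r[2]
            if w<hh:a-=90
            print('frame c',np.round(r[0],1),'size',np.round(r[1],1),'yaw',round((a+90)%180-90,1),'px',c[:,0].mean(0).round())
    return m,im
E
python3 - <<'E'
from h import *
frames('w5');go([.475,.167,.1])
E
```

```text
frame c [474.5 166.2] size [63.9 34.6] yaw 0.7 px [280. 179.]
t 9.22 at [0.5476 0.1679 0.1635] lin [-0.0726 -0.0009 -0.0635] | 0.0965 rot [0. 0. 0.] | 0.0 rows 3 w 0.0748 F [0.8 0.5 0. ]
```

View pics/w5.png

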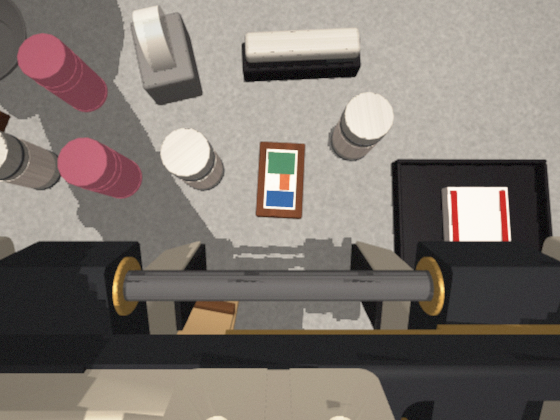

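```bash
python3 - <<'E'
from h import *
import pickle
np.set_printoptions(precision=4,suppress=True)
m,im=pickle.load(open('w1.pkl','rb'))
m5=eyes.camera_model('wrist');i5=cv2.imread('pics/w5.png')[:,:,::-1]
for n,M,I in(('w1',m,im),('w5',m5,i5)):
    g=cv2.medianBlur(cv2.cvtColor(np.ascontiguousarray(I[:240]),cv2.COLOR_RGB2GRAY),5)
    c=cv2.HoughCircles(g,cv2.HOUGH_GRADIENT,1,30,param1=120,param2=22,minRadius=15,maxRadius=40)
    if c is not None:
        for x,y,r in c[0]: print(n,x,y,r,I[int(y),int(x)],onz(M,[(x,y)],.07)[0])
# crate from w1: brown lines top rim
S=eyes.camera_model('side');i=cv2.imread('pics/side4.png');hsv=cv2.cvtColor(i,cv2.COLOR_BGR2HSV)
mk=((hsv[...,0]<22)&(hsv[...,1]>70)&(hsv[...,2]>50)).astype(np.uint8);mk[:150]=0;mk[215:]=0;mk[:,:360]=0;mk[:,455:]=0
c=max(cv2.findContours(mk,0,1)[0],key=cv2.contourArea);q=cv2.approxPolyDP(c,4,True)[:,0];print(q.tolist(),onz(S,q,.045)[:,:2])
E
```

```text
w1 139.5 89.5 19.0 [226 218 203] [ 0.4797 -0.083   0.07  ]
w5 367.5 115.5 23.2 [239 232 221] [0.4268 0.2371 0.07  ]
w5 187.5 155.5 26.6 [246 242 231] [0.4714 0.0893 0.07  ]
w5 40.5 54.5 23.0 [184  99 114] [ 0.3922 -0.0443  0.07  ]
w5 349.5 140.5 21.5 [53 53 52] [0.4494 0.2229 0.07  ]
w5 5.5 157.5 22.3 [228 219 206] [ 0.4835 -0.0607  0.07  ]
w5 80.5 161.5 24.5 [192 103 119] [0.4826 0.0015 0.07  ]
[[366, 179], [364, 193], [417, 214], [443, 190], [446, 175], [394, 159]] [[ 0.5822 -0.2851]
 [ 0.5472 -0.2273]
 [ 0.4156 -0.2332]
 [ 0.4222 -0.3633]
 [ 0.4505 -0.4359]
 [ 0.5914 -0.426 ]]
```

w5 shows frame A at (280,180), tins at (367,115), (190,157) and (10,157), the pink ones at (40,55) and (80,160), and the sign in the tray at (475,215). A gripper over frame A would foul the tins beside it, so I'll move the tins first.

```bash
python3 - <<'E'
from h import *
import pickle
m,im=pickle.load(open('w1.pkl','rb'));print(onz(m,[(252,247),(190,251),(250,303)],.045))
go([.428,.235,.10],RT(0,np.r_[1,0,0]))
E
```

```text
[[ 0.59131245 -0.26867683  0.045     ]
 [ 0.51241198 -0.27372509  0.045     ]
 [ 0.58672298 -0.34761193  0.045     ]]
t 9.22 at [0.5476 0.1679 0.1635] lin [-0.1196  0.0671 -0.0635] | 0.1511 rot [  0.57 -20.13  -3.86] | 20.5 rows 4 w 0.0748 F [0.8 0.5 0. ]
```

jog_arm(
  commands=[
    {"delta_rot": [0.1,-4.0,-0.8],"hand": 0.075,"linear": [-0.024,0.0134,-0.005]},
    {"delta_rot": [0.1,-4.0,-0.8],"hand": 0.075,"linear": [-0.024,0.0134,-0.005]},
    {"delta_rot": [0.1,-4.0,-0.8],"hand": 0.075,"linear": [-0.024,0.0134,-0.01]},
    {"delta_rot": [0.1,-4.0,-0.8],"hand": 0.075,"linear": [-0.024,0.0134,-0.02]},
    {"delta_rot": [0.1,-4.1,-0.7],"hand": 0.075,"linear": [-0.0236,0.0134,-0.0235]},
    {"delta_rot": [0,0,0],"hand": 0.075,"linear": [0,0,0]},
    {"delta_rot": [0,0,0],"hand": 0.075,"linear": [0,0,0]},
    {"delta_rot": [0,0,0],"hand": 0.075,"linear": [0,0,0]},
  ],
)

```text
time_s: 9.88
ee_pos: [0.4282, 0.2352, 0.1009]
tool_rot: [-0.002, 3.141, -0.001]
wrist_force: [0.5, 0.3, 0.3]
width: 0.075
gripper_force: 0.0
```

```bash
python3 - <<'E'
from h import *
go([.428,.235,.045],RT(0,np.r_[1,0,0]));print(monitor.read_state()['joint_pos'].round(2))
E
```

```text
t 9.88 at [0.4282 0.2352 0.1009] lin [-0.0002 -0.0002 -0.0559] | 0.0559 rot [ 0.05  0.05 -0.06] | 0.1 rows 2 w 0.075 F [0.5 0.3 0.3]
[-0.1   0.46 -0.67  2.01  0.39  0.81  0.58]
```

jog_arm(
  commands=[
    {"delta_rot": [0,0,0],"hand": 0.075,"linear": [0,0,-0.02]},
    {"delta_rot": [0,0,0],"hand": 0.075,"linear": [0,0,-0.02]},
    {"delta_rot": [0,0,0],"hand": 0.075,"linear": [0,0,-0.01]},
    {"delta_rot": [0,0,0],"hand": 0.075,"linear": [0,0,-0.006]},
    {"delta_rot": [0,0,0],"hand": 0.075,"linear": [0,0,0]},
    {"delta_rot": [0,0,0],"hand": 0.03,"linear": [0,0,0]},
    {"delta_rot": [0,0,0],"hand": 0.03,"linear": [0,0,0]},
    {"delta_rot": [0,0,0],"hand": 0.03,"linear": [0,0,0]},
    {"delta_rot": [0,0,0],"hand": 0.03,"linear": [0,0,0]},
    {"delta_rot": [0,0,0],"hand": 0.03,"linear": [0,0,0]},
    {"delta_rot": [0,0,0],"hand": 0.03,"linear": [0,0,0]},
    {"delta_rot": [0,0,0],"hand": 0.03,"linear": [0,0,0]},
    {"delta_rot": [0,0,0],"hand": 0.03,"linear": [0,0,0.01]},
    {"delta_rot": [0,0,0],"hand": 0.03,"linear": [0,0,0.025]},
    {"delta_rot": [0,0,0],"hand": 0.03,"linear": [0,0,0.04]},
    {"delta_rot": [0,0,0],"hand": 0.03,"linear": [0,0,0.04]},
    {"delta_rot": [0,0,0],"hand": 0.03,"linear": [0,0,0.04]},
    {"delta_rot": [0,0,0],"hand": 0.03,"linear": [0,0,0]},
  ],
)

```text
time_s: 11.38
ee_pos: [0.4311, 0.2367, 0.2073]
tool_rot: [0.003, 3.132, 0.006]
wrist_force: [0.9, 1.6, -0.4]
width: 0.0412
gripper_force: 29.9
```

jog_arm(
  commands=[
    {"delta_rot": [0,0,0],"hand": 0.03,"linear": [0.0,-0.038,0.01]},
    {"delta_rot": [0,0,0],"hand": 0.03,"linear": [0.0,-0.038,0.01]},
    {"delta_rot": [0,0,0],"hand": 0.03,"linear": [0.01,-0.038,0.01]},
    {"delta_rot": [0,0,0],"hand": 0.03,"linear": [0.012,-0.038,0.01]},
    {"delta_rot": [0,0,0],"hand": 0.03,"linear": [0.012,-0.038,0.005]},
    {"delta_rot": [0,0,0],"hand": 0.03,"linear": [0.012,-0.038,0]},
    {"delta_rot": [0,0,0],"hand": 0.03,"linear": [0.012,-0.038,0]},
    {"delta_rot": [0,0,0],"hand": 0.03,"linear": [0.012,-0.038,0]},
    {"delta_rot": [0,0,0],"hand": 0.03,"linear": [0.012,-0.038,0]},
    {"delta_rot": [0,0,0],"hand": 0.03,"linear": [0.012,-0.038,0]},
    {"delta_rot": [0,0,0],"hand": 0.03,"linear": [0.012,-0.038,0]},
    {"delta_rot": [0,0,0],"hand": 0.03,"linear": [0.012,-0.038,0]},
    {"delta_rot": [0,0,0],"hand": 0.03,"linear": [0.012,-0.038,0]},
    {"delta_rot": [0,0,0],"hand": 0.03,"linear": [0.012,-0.038,0]},
    {"delta_rot": [0,0,0],"hand": 0.03,"linear": [0.012,-0.038,0]},
    {"delta_rot": [0,0,0],"hand": 0.03,"linear": [0,0,0]},
    {"delta_rot": [0,0,0],"hand": 0.03,"linear": [0,0,0]},
    {"delta_rot": [0,0,0],"hand": 0.03,"linear": [0,0,0]},
  ],
)

```text
time_s: 12.88
ee_pos: [0.5826, -0.3353, 0.2445]
tool_rot: [0.003, 3.141, 0.001]
wrist_force: [0.7, 0.8, -1.8]
width: 0.041
gripper_force: 29.9
```

```bash
python3 - <<'E'
from h import *
go([.6,-.33,.25],RT(0,np.r_[1,0,0]));print(monitor.read_state()['joint_pos'].round(2))
m,im=frames('w6');import pickle;pickle.dump((m,im),open('w6.pkl','wb'))
E
```

```text
t 12.88 at [ 0.5826 -0.3353  0.2445] lin [0.0174 0.0053 0.0055] | 0.019 rot [-0.04  0.04  0.12] | 0.1 rows 1 w 0.041 F [ 0.7  0.8 -1.8]
[ 0.74  0.55 -0.49  1.39  0.26  1.27  1.81]
frame c [ 454.2 -154.1] size [34.9 63.4] yaw -14.0 px [440.  68.]
```

View pics/w6.png

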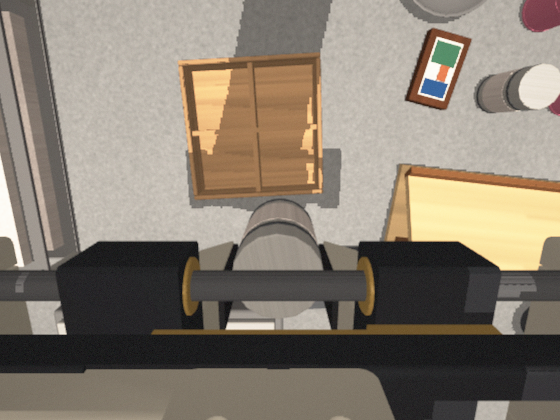

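w6 shows the crate rim corners at (180,64), (320,54), (323,192) and (194,198), divider crossing at (257,130). Frame B is at (440,68), and the tin is held at (280,250).

```bash
python3 - <<'E'
from h import *
import pickle
np.set_printoptions(precision=4,suppress=True)
m,im=pickle.load(open('w6.pkl','rb'))
q=onz(m,[(180,64),(320,54),(323,192),(194,198),(257,130)],.045)[:,:2];print(q)
print('sides',[np.linalg.norm(q[i]-q[(i+1)%4]) for i in range(4)],'mean',q[:4].mean(0))
r=cv2.minAreaRect((q[:4]*1000).astype(np.float32));print(r)
e=(q[2]-q[1]+q[3]-q[0]);f=(q[1]-q[0]+q[2]-q[3]);print(np.degrees(np.arctan2(e[1],e[0])),np.degrees(np.arctan2(-f[0],f[1])))
g=cv2.cvtColor(im,cv2.COLOR_RGB2GRAY)
c=q[:4].mean(0)
E
```

```text
[[ 0.4537 -0.4324]
 [ 0.4447 -0.2909]
 [ 0.5859 -0.2832]
 [ 0.5924 -0.4275]
 [ 0.5187 -0.3556]]
sides [np.float64(0.14179976653669035), np.float64(0.14147604894226712), np.float64(0.14440879979612176), np.float64(0.13877391316112103)] mean [ 0.5192 -0.3585]
((519.21484375, -359.1282043457031), (141.47605895996094, 144.40269470214844), 3.1007513999938965)
2.5671503682012284 3.1156336988585664
```

jog_arm(
  commands=[
    {"delta_rot": [0,0,0],"hand": 0.03,"linear": [-0.0133,-0.0274,0]},
    {"delta_rot": [0,0,0],"hand": 0.03,"linear": [-0.0133,-0.0274,-0.02]},
    {"delta_rot": [0,0,0],"hand": 0.03,"linear": [0,0,-0.04]},
    {"delta_rot": [0,0,0],"hand": 0.03,"linear": [0,0,-0.04]},
    {"delta_rot": [0,0,0],"hand": 0.03,"linear": [0,0,-0.03]},
    {"delta_rot": [0,0,0],"hand": 0.03,"linear": [0,0,-0.025]},
    {"delta_rot": [0,0,0],"hand": 0.03,"linear": [0,0,-0.02]},
    {"delta_rot": [0,0,0],"hand": 0.03,"linear": [0,0,-0.012]},
    {"delta_rot": [0,0,0],"hand": 0.03,"linear": [0,0,0]},
    {"delta_rot": [0,0,0],"hand": 0.03,"linear": [0,0,-0.004]},
    {"delta_rot": [0,0,0],"hand": 0.03,"linear": [0,0,-0.002]},
    {"delta_rot": [0,0,0],"hand": 0.03,"linear": [0,0,0]},
  ],
)

```text
time_s: 13.93
ee_pos: [0.557, -0.391, 0.0529]
tool_rot: [0.003, 3.139, -0.003]
wrist_force: [0.9, 0.6, -1.8]
width: 0.0419
gripper_force: 29.9
```

```bash
python3 - <<'E'
from h import *
go([.556,-.390,.051],RT(0,np.r_[1,0,0]))
E
```

```text
t 13.93 at [ 0.557  -0.391   0.0529] lin [-0.001   0.001  -0.0019] | 0.0024 rot [0.11 0.16 0.12] | 0.2 rows 1 w 0.0419 F [ 0.9  0.6 -1.8]
```

jog_arm(
  commands=[
    {"delta_rot": [0,0,0],"hand": 0.03,"linear": [0,0,-0.002]},
    {"delta_rot": [0,0,0],"hand": 0.03,"linear": [0,0,0]},
    {"delta_rot": [0,0,0],"hand": 0.054,"linear": [0,0,0]},
    {"delta_rot": [0,0,0],"hand": 0.054,"linear": [0,0,0]},
    {"delta_rot": [0,0,0],"hand": 0.054,"linear": [0,0,0]},
    {"delta_rot": [0,0,0],"hand": 0.054,"linear": [0,0,0.02]},
    {"delta_rot": [0,0,0],"hand": 0.054,"linear": [0,0,0.04]},
    {"delta_rot": [0,0,0],"hand": 0.075,"linear": [0,0,0.04]},
    {"delta_rot": [0,0,0],"hand": 0.075,"linear": [-0.008,0.039,0.01]},
    {"delta_rot": [0,0,0],"hand": 0.075,"linear": [-0.008,0.039,0]},
    {"delta_rot": [0,0,0],"hand": 0.075,"linear": [-0.008,0.039,0]},
    {"delta_rot": [0,0,0],"hand": 0.075,"linear": [-0.008,0.039,0]},
    {"delta_rot": [0,0,0],"hand": 0.075,"linear": [-0.008,0.039,0]},
    {"delta_rot": [0,0,0],"hand": 0.075,"linear": [-0.008,0.039,0]},
    {"delta_rot": [0,0,0],"hand": 0.075,"linear": [-0.008,0.039,0]},
    {"delta_rot": [0,0,0],"hand": 0.075,"linear": [-0.008,0.039,0]},
    {"delta_rot": [0,0,0],"hand": 0.075,"linear": [-0.008,0.039,0]},
    {"delta_rot": [0,0,0],"hand": 0.075,"linear": [-0.008,0.039,0]},
    {"delta_rot": [0,0,0],"hand": 0.075,"linear": [-0.007,0.039,0]},
    {"delta_rot": [0,0,0],"hand": 0.075,"linear": [0,0.039,0]},
  ],
)

```text
time_s: 15.6
ee_pos: [0.4678, 0.0786, 0.1601]
tool_rot: [0.004, 3.14, -0.003]
wrist_force: [1.3, -0.1, 0.1]
width: 0.0752
gripper_force: 0.0
```

```bash
python3 - <<'E'
from h import *
go([.470,.086,.045],RT(0,np.r_[1,0,0]))
E
```

```text
t 15.6 at [0.4678 0.0786 0.1601] lin [ 0.0022  0.0074 -0.1151] | 0.1154 rot [0.1  0.09 0.13] | 0.2 rows 3 w 0.0752 F [ 1.3 -0.1  0.1]
```

jog_arm(
  commands=[
    {"delta_rot": [0,0,0],"hand": 0.075,"linear": [0.002,0.008,-0.02]},
    {"delta_rot": [0,0,0],"hand": 0.075,"linear": [0,0,-0.025]},
    {"delta_rot": [0,0,0],"hand": 0.075,"linear": [0,0,-0.025]},
    {"delta_rot": [0,0,0],"hand": 0.075,"linear": [0,0,-0.025]},
    {"delta_rot": [0,0,0],"hand": 0.075,"linear": [0,0,-0.015]},
    {"delta_rot": [0,0,0],"hand": 0.075,"linear": [0,0,-0.005]},
    {"delta_rot": [0,0,0],"hand": 0.075,"linear": [0,0,0]},
    {"delta_rot": [0,0,0],"hand": 0.03,"linear": [0,0,0]},
    {"delta_rot": [0,0,0],"hand": 0.03,"linear": [0,0,0]},
    {"delta_rot": [0,0,0],"hand": 0.03,"linear": [0,0,0]},
    {"delta_rot": [0,0,0],"hand": 0.03,"linear": [0,0,0]},
    {"delta_rot": [0,0,0],"hand": 0.03,"linear": [0,0,0]},
    {"delta_rot": [0,0,0],"hand": 0.03,"linear": [0,0,0]},
    {"delta_rot": [0,0,0],"hand": 0.03,"linear": [0,0,0]},
  ],
)

```text
time_s: 16.77
ee_pos: [0.4716, 0.085, 0.0451]
tool_rot: [0.004, 3.14, -0.002]
wrist_force: [-0.3, 0.0, 4.8]
width: 0.041
gripper_force: 30.0
```

jog_arm(
  commands=[
    {"delta_rot": [0,0,0],"hand": 0.03,"linear": [0,0,0.015]},
    {"delta_rot": [0,0,0],"hand": 0.03,"linear": [0,0,0.035]},
    {"delta_rot": [0,0,0],"hand": 0.03,"linear": [0,0,0.04]},
    {"delta_rot": [0,0,0],"hand": 0.03,"linear": [0,0,0.04]},
    {"delta_rot": [0,0,0],"hand": 0.03,"linear": [0.001,-0.037,0]},
    {"delta_rot": [0,0,0],"hand": 0.03,"linear": [0.001,-0.037,0]},
    {"delta_rot": [0,0,0],"hand": 0.03,"linear": [0.001,-0.037,0]},
    {"delta_rot": [0,0,0],"hand": 0.03,"linear": [0.001,-0.037,0]},
    {"delta_rot": [0,0,0],"hand": 0.03,"linear": [0.001,-0.037,0]},
    {"delta_rot": [0,0,0],"hand": 0.03,"linear": [0.001,-0.037,0]},
    {"delta_rot": [0,0,0],"hand": 0.03,"linear": [0.001,-0.037,0]},
    {"delta_rot": [0,0,0],"hand": 0.03,"linear": [0.001,-0.037,0]},
    {"delta_rot": [0,0,0],"hand": 0.03,"linear": [0.001,-0.037,0]},
    {"delta_rot": [0,0,0],"hand": 0.03,"linear": [0.001,-0.037,0]},
    {"delta_rot": [0,0,0],"hand": 0.03,"linear": [0.001,-0.038,0]},
    {"delta_rot": [0,0,0],"hand": 0.03,"linear": [0,0,0]},
    {"delta_rot": [0,0,0],"hand": 0.03,"linear": [0,0,0]},
  ],
)

```text
time_s: 18.18
ee_pos: [0.4812, -0.3256, 0.1739]
tool_rot: [0.011, 3.141, -0.001]
wrist_force: [-0.0, 0.5, -1.5]
width: 0.0412
gripper_force: 30.0
```

```bash
python3 - <<'E'
from h import *
go([.482,-.324,.051],RT(0,np.r_[1,0,0]))
E
```

```text
t 18.18 at [ 0.4812 -0.3256  0.1739] lin [ 0.0008  0.0016 -0.1229] | 0.1229 rot [0.05 0.01 0.41] | 0.4 rows 3 w 0.0412 F [-0.   0.5 -1.5]
```

jog_arm(
  commands=[
    {"delta_rot": [0,0,0],"hand": 0.03,"linear": [0.001,0.001,-0.03]},
    {"delta_rot": [0,0,0],"hand": 0.03,"linear": [0,0,-0.03]},
    {"delta_rot": [0,0,0],"hand": 0.03,"linear": [0,0,-0.03]},
    {"delta_rot": [0,0,0],"hand": 0.03,"linear": [0,0,-0.02]},
    {"delta_rot": [0,0,0],"hand": 0.03,"linear": [0,0,-0.009]},
    {"delta_rot": [0,0,0],"hand": 0.03,"linear": [0,0,-0.004]},
    {"delta_rot": [0,0,0],"hand": 0.03,"linear": [0,0,0]},
    {"delta_rot": [0,0,0],"hand": 0.03,"linear": [0,0,0]},
    {"delta_rot": [0,0,0],"hand": 0.054,"linear": [0,0,0]},
    {"delta_rot": [0,0,0],"hand": 0.054,"linear": [0,0,0]},
    {"delta_rot": [0,0,0],"hand": 0.054,"linear": [0,0,0]},
    {"delta_rot": [0,0,0],"hand": 0.054,"linear": [0,0,0.02]},
    {"delta_rot": [0,0,0],"hand": 0.054,"linear": [0,0,0.04]},
    {"delta_rot": [0,0,0],"hand": 0.075,"linear": [0,0,0.04]},
    {"delta_rot": [0,0,0],"hand": 0.075,"linear": [0,0.04,0]},
    {"delta_rot": [0,0,0],"hand": 0.075,"linear": [0,0.04,0]},
    {"delta_rot": [0,0,0],"hand": 0.075,"linear": [0,0.04,0]},
    {"delta_rot": [0,0,0],"hand": 0.075,"linear": [0,0.04,0]},
    {"delta_rot": [0,0,0],"hand": 0.075,"linear": [0,0.04,0]},
    {"delta_rot": [0,0,0],"hand": 0.075,"linear": [0,0.038,0]},
  ],
)

```text
time_s: 19.85
ee_pos: [0.4832, -0.082, 0.1525]
tool_rot: [0.004, 3.139, -0.002]
wrist_force: [1.2, 0.1, 0.5]
width: 0.075
gripper_force: 0.0
```

```bash
python3 - <<'E'
from h import *
go([.480,-.085,.045],RT(0,np.r_[1,0,0]))
S=eyes.camera_model('side');im=eyes.grab_frame('side')
g=cv2.medianBlur(cv2.cvtColor(im,cv2.COLOR_RGB2GRAY),3)
print(proj(S,[.480,-.085,.07]))
E
```

```text
t 19.85 at [ 0.4832 -0.082   0.1525] lin [-0.0032 -0.003  -0.1075] | 0.1076 rot [0.08 0.15 0.14] | 0.2 rows 3 w 0.075 F [1.2 0.1 0.5]
[[351.00454306 221.62952805]]
```

jog_arm(
  commands=[
    {"delta_rot": [0,0,0],"hand": 0.075,"linear": [-0.003,-0.003,-0.02]},
    {"delta_rot": [0,0,0],"hand": 0.075,"linear": [0,0,-0.025]},
    {"delta_rot": [0,0,0],"hand": 0.075,"linear": [0,0,-0.025]},
    {"delta_rot": [0,0,0],"hand": 0.075,"linear": [0,0,-0.02]},
    {"delta_rot": [0,0,0],"hand": 0.075,"linear": [0,0,-0.012]},
    {"delta_rot": [0,0,0],"hand": 0.075,"linear": [0,0,-0.005]},
    {"delta_rot": [0,0,0],"hand": 0.075,"linear": [0,0,0]},
    {"delta_rot": [0,0,0],"hand": 0.03,"linear": [0,0,0]},
    {"delta_rot": [0,0,0],"hand": 0.03,"linear": [0,0,0]},
    {"delta_rot": [0,0,0],"hand": 0.03,"linear": [0,0,0]},
    {"delta_rot": [0,0,0],"hand": 0.03,"linear": [0,0,0]},
    {"delta_rot": [0,0,0],"hand": 0.03,"linear": [0,0,0]},
    {"delta_rot": [0,0,0],"hand": 0.03,"linear": [0,0,0]},
    {"delta_rot": [0,0,0],"hand": 0.03,"linear": [0,0,0]},
  ],
)

```text
time_s: 21.07
ee_pos: [0.4806, -0.087, 0.045]
tool_rot: [0.004, 3.14, -0.002]
wrist_force: [-0.6, -0.3, 4.3]
width: 0.0413
gripper_force: 30.0
```

jog_arm(
  commands=[
    {"delta_rot": [0,0,0],"hand": 0.03,"linear": [0,0,0.015]},
    {"delta_rot": [0,0,0],"hand": 0.03,"linear": [0,0,0.035]},
    {"delta_rot": [0,0,0],"hand": 0.03,"linear": [0,0,0.04]},
    {"delta_rot": [0,0,0],"hand": 0.03,"linear": [0,0,0.04]},
    {"delta_rot": [0,0,0],"hand": 0.03,"linear": [0,0,0.02]},
    {"delta_rot": [0,0,0],"hand": 0.03,"linear": [0.01,-0.033,0]},
    {"delta_rot": [0,0,0],"hand": 0.03,"linear": [0.01,-0.033,0]},
    {"delta_rot": [0,0,0],"hand": 0.03,"linear": [0.01,-0.033,0]},
    {"delta_rot": [0,0,0],"hand": 0.03,"linear": [0.01,-0.033,0]},
    {"delta_rot": [0,0,0],"hand": 0.03,"linear": [0.01,-0.033,0]},
    {"delta_rot": [0,0,0],"hand": 0.03,"linear": [0.01,-0.033,0]},
    {"delta_rot": [0,0,0],"hand": 0.03,"linear": [0.01,-0.033,0]},
    {"delta_rot": [0,0,0],"hand": 0.03,"linear": [0,0,0]},
    {"delta_rot": [0,0,0],"hand": 0.03,"linear": [0,0,0]},
    {"delta_rot": [0,0,0],"hand": 0.03,"linear": [0,0,0]},
  ],
)

```text
time_s: 22.32
ee_pos: [0.55, -0.3171, 0.1941]
tool_rot: [0.004, 3.141, 0.0]
wrist_force: [-0.5, 0.7, -0.6]
width: 0.0417
gripper_force: 29.9
```

```bash
python3 - <<'E'
from h import *
go([.552,-.319,.051],RT(0,np.r_[1,0,0]))
E
```

```text
t 22.32 at [ 0.55   -0.3171  0.1941] lin [ 0.002  -0.0019 -0.1431] | 0.1432 rot [-0.01  0.02  0.13] | 0.1 rows 4 w 0.0417 F [-0.5  0.7 -0.6]
```

jog_arm(
  commands=[
    {"delta_rot": [0,0,0],"hand": 0.03,"linear": [0.002,-0.002,-0.03]},
    {"delta_rot": [0,0,0],"hand": 0.03,"linear": [0,0,-0.03]},
    {"delta_rot": [0,0,0],"hand": 0.03,"linear": [0,0,-0.03]},
    {"delta_rot": [0,0,0],"hand": 0.03,"linear": [0,0,-0.03]},
    {"delta_rot": [0,0,0],"hand": 0.03,"linear": [0,0,-0.014]},
    {"delta_rot": [0,0,0],"hand": 0.03,"linear": [0,0,-0.006]},
    {"delta_rot": [0,0,0],"hand": 0.03,"linear": [0,0,-0.004]},
    {"delta_rot": [0,0,0],"hand": 0.03,"linear": [0,0,0]},
    {"delta_rot": [0,0,0],"hand": 0.03,"linear": [0,0,0]},
    {"delta_rot": [0,0,0],"hand": 0.054,"linear": [0,0,0]},
    {"delta_rot": [0,0,0],"hand": 0.054,"linear": [0,0,0]},
    {"delta_rot": [0,0,0],"hand": 0.054,"linear": [0,0,0]},
    {"delta_rot": [0,0,0],"hand": 0.054,"linear": [0,0,0.02]},
    {"delta_rot": [0,0,0],"hand": 0.054,"linear": [0,0,0.04]},
    {"delta_rot": [0,0,0],"hand": 0.07,"linear": [0,0,0.04]},
    {"delta_rot": [0,0,0],"hand": 0.07,"linear": [0,0.02,0.04]},
    {"delta_rot": [0,0,0],"hand": 0.07,"linear": [0,0.035,0.01]},
    {"delta_rot": [0,0,0],"hand": 0.07,"linear": [0,0.035,0]},
    {"delta_rot": [0,0,0],"hand": 0.07,"linear": [0,0.035,0]},
    {"delta_rot": [0,0,0],"hand": 0.07,"linear": [0,0.03,0]},
  ],
)

```text
time_s: 23.98
ee_pos: [0.5524, -0.164, 0.1991]
tool_rot: [0.003, 3.139, -0.002]
wrist_force: [0.6, 0.8, -1.3]
width: 0.0699
gripper_force: 0.0
```

```bash
python3 - <<'E'
from h import *
go([.55,-.16,.2]);m,im=frames('w7');go([.454,-.154,.1],RT(-20,np.r_[np.cos(np.radians(-14)),np.sin(np.radians(-14)),0]))
im=eyes.grab_frame('side');cv2.imwrite('pics/side7.png',im[:,:,::-1])
E
```

```text
t 23.98 at [ 0.5524 -0.164   0.1991] lin [-0.0024  0.004   0.0009] | 0.0047 rot [0. 0. 0.] | 0.0 rows 1 w 0.0699 F [ 0.6  0.8 -1.3]
frame c [ 454.2 -152.6] size [37.5 63.6] yaw -14.0 px [288.  93.]
t 24.03 at [ 0.5527 -0.1564  0.1993] lin [-0.0987  0.0024 -0.0993] | 0.1401 rot [  2.26  20.11 -14.14] | 24.7 rows 4 w 0.07 F [-0.9  6.7  0.8]
```

View pics/side7.png

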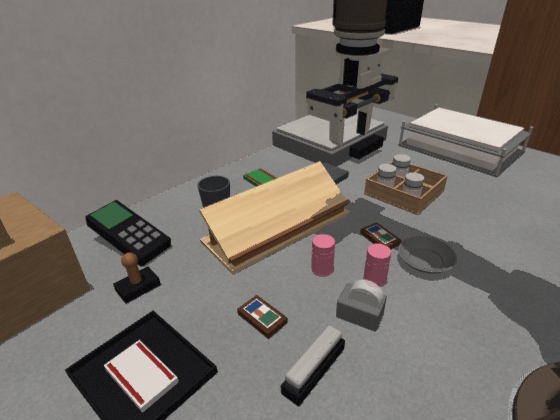

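side7 shows all three tins upright in the crate at (387,175), (401,165) and (414,184). The sign is in the tray, the pink tins are untouched, and the easel is empty. Next are the frames.

jog_arm(
  commands=[
    {"delta_rot": [0.45,4.0,-2.8],"hand": 0.07,"linear": [-0.02,0.0005,-0.02]},
    {"delta_rot": [0.45,4.0,-2.8],"hand": 0.07,"linear": [-0.02,0.0005,-0.02]},
    {"delta_rot": [0.45,4.0,-2.8],"hand": 0.07,"linear": [-0.02,0.0005,-0.02]},
    {"delta_rot": [0.45,4.0,-2.8],"hand": 0.07,"linear": [-0.02,0.0005,-0.02]},
    {"delta_rot": [0.45,4.1,-2.9],"hand": 0.07,"linear": [-0.0187,0.0015,-0.02]},
    {"delta_rot": [0,0,0],"hand": 0.07,"linear": [0,0,-0.02]},
    {"delta_rot": [0,0,0],"hand": 0.07,"linear": [0,0,-0.02]},
    {"delta_rot": [0,0,0],"hand": 0.07,"linear": [0,0,0]},
    {"delta_rot": [0,0,0],"hand": 0.07,"linear": [0,0,0]},
    {"delta_rot": [0,0,0],"hand": 0.07,"linear": [0,0,0]},
  ],
)

```text
time_s: 24.92
ee_pos: [0.4543, -0.1631, 0.059]
tool_rot: [-0.35, -2.772, -0.053]
wrist_force: [-0.2, 0.9, 0.7]
width: 0.0701
gripper_force: 0.0
```

```bash
python3 - <<'E'
from h import *
go([.4542,-.1533,.005],RT(-20,np.r_[np.cos(np.radians(-14)),np.sin(np.radians(-14)),0]))
print(monitor.read_state()['joint_pos'].round(2))
E
```

```text
t 24.92 at [ 0.4543 -0.1631  0.059 ] lin [-0.0001  0.0098 -0.054 ] | 0.0549 rot [ 0.33 -0.11  0.32] | 0.5 rows 2 w 0.0701 F [-0.2  0.9  0.7]
[ 0.51  0.66 -0.41  1.77  0.24  1.12  1.31]
```

jog_arm(
  commands=[
    {"delta_rot": [0,0,0],"hand": 0.07,"linear": [0,0.0098,0]},
    {"delta_rot": [0,0,0],"hand": 0.07,"linear": [0,0,0]},
    {"delta_rot": [0,0,0],"hand": 0.07,"linear": [0,0,-0.02]},
    {"delta_rot": [0,0,0],"hand": 0.07,"linear": [0,0,-0.02]},
    {"delta_rot": [0,0,0],"hand": 0.07,"linear": [0,0,-0.01]},
    {"delta_rot": [0,0,0],"hand": 0.07,"linear": [0,0,-0.004]},
    {"delta_rot": [0,0,0],"hand": 0.07,"linear": [0,0,0]},
    {"delta_rot": [0,0,0],"hand": 0.07,"linear": [0,0,0]},
    {"delta_rot": [0,0,0],"hand": 0.03,"linear": [0,0,0]},
    {"delta_rot": [0,0,0],"hand": 0.03,"linear": [0,0,0]},
    {"delta_rot": [0,0,0],"hand": 0.03,"linear": [0,0,0]},
    {"delta_rot": [0,0,0],"hand": 0.03,"linear": [0,0,0]},
    {"delta_rot": [0,0,0],"hand": 0.03,"linear": [0,0,0]},
    {"delta_rot": [0,0,0],"hand": 0.03,"linear": [0,0,0]},
  ],
)

```text
time_s: 26.08
ee_pos: [0.4538, -0.1532, 0.0043]
tool_rot: [-0.35, -2.771, -0.053]
wrist_force: [-0.5, -0.6, 4.5]
width: 0.0455
gripper_force: 30.0
```

```bash
python3 - <<'E'
from h import *
go([.4542,-.1533,.005],RT(-20,np.r_[np.cos(np.radians(-14)),np.sin(np.radians(-14)),0]))
E
```

```text
t 26.08 at [ 0.4538 -0.1532  0.0043] lin [ 0.0004 -0.0001  0.0007] | 0.0008 rot [ 0.34 -0.16  0.32] | 0.5 rows 1 w 0.0455 F [-0.5 -0.6  4.5]
```

jog_arm(
  commands=[
    {"delta_rot": [0,0,0],"hand": 0.03,"linear": [0,0,0.015]},
    {"delta_rot": [0,0,0],"hand": 0.03,"linear": [0,0,0.03]},
    {"delta_rot": [0,0,0],"hand": 0.03,"linear": [0,0,0.04]},
    {"delta_rot": [0,0,0],"hand": 0.03,"linear": [0,0,0.04]},
    {"delta_rot": [0,0,0],"hand": 0.03,"linear": [0,0,0.03]},
    {"delta_rot": [0,0,0],"hand": 0.03,"linear": [0,0,0]},
    {"delta_rot": [0,0,0],"hand": 0.03,"linear": [0,0,0]},
    {"delta_rot": [0,0,0],"hand": 0.03,"linear": [0,0,0]},
  ],
)

```text
time_s: 26.75
ee_pos: [0.4531, -0.1531, 0.1584]
tool_rot: [-0.349, -2.77, -0.053]
wrist_force: [-0.5, -0.1, -0.5]
width: 0.0456
gripper_force: 30.0
```

```bash
python3 - <<'E'
from h import *
go(L+.05*U-.05*Y+.06*N,RT(15))
E
```

```text
t 26.75 at [ 0.4531 -0.1531  0.1584] lin [ 0.1341  0.0752 -0.0466] | 0.1607 rot [ -6.01 -34.64   7.66] | 36.0 rows 6 w 0.0456 F [-0.5 -0.1 -0.5]
```

jog_arm(
  commands=[
    {"delta_rot": [-0.75,-4.33,0.96],"hand": 0.03,"linear": [0.0168,0.0094,0]},
    {"delta_rot": [-0.75,-4.33,0.96],"hand": 0.03,"linear": [0.0168,0.0094,0]},
    {"delta_rot": [-0.75,-4.33,0.96],"hand": 0.03,"linear": [0.0168,0.0094,0]},
    {"delta_rot": [-0.75,-4.33,0.96],"hand": 0.03,"linear": [0.0168,0.0094,0]},
    {"delta_rot": [-0.75,-4.33,0.96],"hand": 0.03,"linear": [0.0168,0.0094,-0.006]},
    {"delta_rot": [-0.75,-4.33,0.96],"hand": 0.03,"linear": [0.0168,0.0094,-0.012]},
    {"delta_rot": [-0.75,-4.33,0.96],"hand": 0.03,"linear": [0.0168,0.0094,-0.014]},
    {"delta_rot": [-0.75,-4.33,0.96],"hand": 0.03,"linear": [0.0165,0.0094,-0.015]},
    {"delta_rot": [0,0,0],"hand": 0.03,"linear": [0,0,0]},
    {"delta_rot": [0,0,0],"hand": 0.03,"linear": [0,0,0]},
    {"delta_rot": [0,0,0],"hand": 0.03,"linear": [0,0,0]},
    {"delta_rot": [0,0,0],"hand": 0.03,"linear": [0,0,0]},
  ],
)

```text
time_s: 27.75
ee_pos: [0.5878, -0.0788, 0.1122]
tool_rot: [0.166, 2.876, -0.022]
wrist_force: [-0.2, -0.7, -0.8]
width: 0.0457
gripper_force: 30.0
```

```bash
python3 - <<'E'
from h import *
go(L+.045*U-.05*Y+.007*N,RT(15));print(monitor.read_state()['joint_pos'].round(2));print(-.01*U,-.01*N)
E
```

```text
t 27.75 at [ 0.5878 -0.0788  0.1122] lin [ 0.0257 -0.002  -0.0466] | 0.0532 rot [-0.   -0.05  0.06] | 0.1 rows 2 w 0.0457 F [-0.2 -0.7 -0.8]
[ 0.36  0.42 -0.43  2.    0.42  0.53  1.1 ]
[-0.00813693  0.00093088 -0.00574   ] [ 0.0057028  -0.00065241 -0.00819   ]
```

jog_arm(
  commands=[
    {"delta_rot": [0,0,0],"hand": 0.03,"linear": [0.008,-0.002,-0.015]},
    {"delta_rot": [0,0,0],"hand": 0.03,"linear": [0.008,0,-0.014]},
    {"delta_rot": [0,0,0],"hand": 0.03,"linear": [0.006,0,-0.011]},
    {"delta_rot": [0,0,0],"hand": 0.03,"linear": [0.0037,0,-0.0066]},
    {"delta_rot": [0,0,0],"hand": 0.03,"linear": [0,0,0]},
    {"delta_rot": [0,0,0],"hand": 0.03,"linear": [0,0,0]},
    {"delta_rot": [0,0,0],"hand": 0.03,"linear": [0,0,0]},
  ],
)

```text
time_s: 28.33
ee_pos: [0.6134, -0.0798, 0.0659]
tool_rot: [0.163, 2.875, -0.021]
wrist_force: [0.4, 0.1, -1.2]
width: 0.0457
gripper_force: 30.0
```

```bash
python3 - <<'E'
from h import *
go(L+.039*U-.05*Y+.0045*N,RT(15))
s=monitor.read_state();d=s['ee_pos']-L;print('u,y,n',d@U,d@Y,d@N)
E
```

```text
t 28.33 at [ 0.6134 -0.0798  0.0659] lin [-0.0035 -0.0006 -0.0058] | 0.0068 rot [-0.01  0.04 -0.03] | 0.1 rows 1 w 0.0457 F [ 0.4  0.1 -1.2]
u,y,n 0.04510913414366384 -0.049004440839198304 0.007328758094130434
```

jog_arm(
  commands=[
    {"delta_rot": [0,0,0],"hand": 0.03,"linear": [0.0012,0,-0.0018]},
    {"delta_rot": [0,0,0],"hand": 0.03,"linear": [-0.0016,0.0002,-0.0011]},
    {"delta_rot": [0,0,0],"hand": 0.03,"linear": [-0.0016,0.0002,-0.0011]},
    {"delta_rot": [0,0,0],"hand": 0.03,"linear": [-0.0016,0.0002,-0.0011]},
    {"delta_rot": [0,0,0],"hand": 0.03,"linear": [0,0,0]},
    {"delta_rot": [0,0,0],"hand": 0.03,"linear": [0,0,0]},
  ],
)

```text
time_s: 28.83
ee_pos: [0.6095, -0.0792, 0.0603]
tool_rot: [0.163, 2.875, -0.021]
wrist_force: [0.0, 0.1, -0.3]
width: 0.0458
gripper_force: 30.0
```

```bash
python3 - <<'E'
from h import *
s=monitor.read_state();d=s['ee_pos']-L;f=s['wrist_force'];print('u,y,n',d@U,d@Y,d@N,'F',f@U,f@Y,f@N)
E
```

```text
u,y,n 0.038652618273992446 -0.04884027809263495 0.004973171372866327 F -0.13101009393510296 0.1484738959012622 -0.2382777348366084
```

jog_arm(
  commands=[
    {"delta_rot": [0,0,0],"hand": 0.03,"linear": [-0.0008,0.0001,-0.0006]},
    {"delta_rot": [0,0,0],"hand": 0.03,"linear": [-0.0008,0.0001,-0.0006]},
    {"delta_rot": [0,0,0],"hand": 0.03,"linear": [-0.0008,0.0001,-0.0006]},
    {"delta_rot": [0,0,0],"hand": 0.03,"linear": [0.0006,0,-0.0008]},
    {"delta_rot": [0,0,0],"hand": 0.03,"linear": [0,0,0]},
    {"delta_rot": [0,0,0],"hand": 0.03,"linear": [0,0,0]},
  ],
)

```text
time_s: 29.33
ee_pos: [0.6092, -0.079, 0.0588]
tool_rot: [0.163, 2.872, -0.021]
wrist_force: [0.4, -0.4, 8.4]
width: 0.0457
gripper_force: 30.0
```

```bash
python3 - <<'E'
from h import *
s=monitor.read_state();d=s['ee_pos']-L;f=s['wrist_force'];print('u,y,n',d@U,d@Y,d@N,'F',f@U,f@Y,f@N)
E
```

```text
u,y,n 0.037527936094519806 -0.04866973764844239 0.0039606093692125905 F 5.173550574651481 -0.3057106402462341 6.671360498721442
```

jog_arm(
  commands=[
    {"delta_rot": [0,0,0],"hand": 0.07,"linear": [0,0,0]},
    {"delta_rot": [0,0,0],"hand": 0.07,"linear": [0,0,0]},
    {"delta_rot": [0,0,0],"hand": 0.07,"linear": [0,0,0]},
    {"delta_rot": [0,0,0],"hand": 0.07,"linear": [0,0,0]},
    {"delta_rot": [0,0,0],"hand": 0.07,"linear": [-0.004,0,0.015]},
    {"delta_rot": [0,0,0],"hand": 0.07,"linear": [-0.008,0.001,0.03]},
    {"delta_rot": [0,0,0],"hand": 0.07,"linear": [-0.01,0.001,0.038]},
    {"delta_rot": [0,0,0],"hand": 0.07,"linear": [-0.008,0.001,0.03]},
    {"delta_rot": [0.5,5.0,1.0],"hand": 0.07,"linear": [0,0.035,0.01]},
    {"delta_rot": [0.4,5.0,1.0],"hand": 0.07,"linear": [0,0.035,0]},
    {"delta_rot": [0.4,5.0,1.0],"hand": 0.07,"linear": [0,0.035,0]},
    {"delta_rot": [0.3,5.0,1.0],"hand": 0.07,"linear": [0,0.035,0]},
    {"delta_rot": [0.2,5.0,1.0],"hand": 0.07,"linear": [0,0.035,0]},
    {"delta_rot": [0.1,5.0,1.0],"hand": 0.07,"linear": [0,0.035,0]},
    {"delta_rot": [0,5.0,1.0],"hand": 0.07,"linear": [0,0.035,0]},
    {"delta_rot": [0,0,0],"hand": 0.07,"linear": [0,0,0]},
    {"delta_rot": [0,0,0],"hand": 0.07,"linear": [0,0,0]},
    {"delta_rot": [0,0,0],"hand": 0.07,"linear": [0,0,0]},
  ],
)

```text
time_s: 30.83
ee_pos: [0.5778, 0.1688, 0.1798]
tool_rot: [0.013, -2.791, 0.001]
wrist_force: [0.2, -0.9, -0.1]
width: 0.0698
gripper_force: 0.0
```

```bash
python3 - <<'E'
from h import *
m,im=frames('w8')
go([.4745,.1662,.05],RT(-20,np.r_[1,.0122,0]))
# seated frame B in side view: expected picture corners vs image
S=eyes.camera_model('side');i=eyes.grab_frame('side');cv2.imwrite('pics/side8.png',i[:,:,::-1])
hsv=cv2.cvtColor(i,cv2.COLOR_RGB2HSV);mk=((hsv[...,0]<14)&(hsv[...,1]>100)&(hsv[...,2]>20)&(hsv[...,2]<150)).astype(np.uint8)
cs,hi=cv2.findContours(mk,cv2.RETR_CCOMP,1)
for c,h in zip(cs,hi[0]):
    if h[3]>=0 and cv2.contourArea(c)>60:
        q=onplane(S,c[:,0],L+.014*N,N)-L;r=cv2.minAreaRect(np.c_[q@U,q@Y].astype(np.float32)*1000)
        print('side hole px',c[:,0].mean(0).round(),'slope u,y',np.round(r[0],1),np.round(r[1],1),round(r[2],1),'flat',(onz(S,c[:,0].mean(0),.014)[0,:2]).round(4))
E
```

```text
frame c [474.8 166. ] size [62.8 34.7] yaw 0.9 px [274. 154.]
t 30.88 at [0.578  0.1679 0.1805] lin [-0.1035 -0.0017 -0.1305] | 0.1665 rot [-0.02 -0.01  0.25] | 0.3 rows 4 w 0.0698 F [-0.3 -0.1 -0.5]
side hole px [262. 312.] slope u,y [-119.9  157.8] [70.  36.6] 23.4 flat [0.4737 0.163 ]
side hole px [303. 200.] slope u,y [ 39.3 -51.4] [67.1 39.3] 0.1 flat [ 0.6604 -0.1431]
```

jog_arm(
  commands=[
    {"delta_rot": [0,0,0.2],"hand": 0.07,"linear": [-0.0345,-0.001,-0.025]},
    {"delta_rot": [0,0,0],"hand": 0.07,"linear": [-0.0345,-0.001,-0.025]},
    {"delta_rot": [0,0,0],"hand": 0.07,"linear": [-0.0345,0,-0.03]},
    {"delta_rot": [0,0,0],"hand": 0.07,"linear": [0,0,-0.03]},
    {"delta_rot": [0,0,0],"hand": 0.07,"linear": [0,0,-0.02]},
    {"delta_rot": [0,0,0],"hand": 0.07,"linear": [0,0,0]},
    {"delta_rot": [0,0,0],"hand": 0.07,"linear": [0,0,0]},
    {"delta_rot": [0,0,0],"hand": 0.07,"linear": [0,0,0]},
  ],
)

```text
time_s: 31.6
ee_pos: [0.4802, 0.1669, 0.0561]
tool_rot: [0.016, -2.794, 0.0]
wrist_force: [0.0, -0.2, 0.7]
width: 0.0702
gripper_force: 0.0
```

```bash
python3 - <<'E'
from h import *
go([.4745,.1662,.005],RT(-20,np.r_[1,.014,0]))
E
```

```text
t 31.6 at [0.4802 0.1669 0.0561] lin [-0.0057 -0.0007 -0.0511] | 0.0514 rot [-0.11  0.1   0.18] | 0.2 rows 2 w 0.0702 F [ 0.  -0.2  0.7]
```

jog_arm(
  commands=[
    {"delta_rot": [0,0,0],"hand": 0.07,"linear": [-0.0057,-0.0007,0]},
    {"delta_rot": [0,0,0],"hand": 0.07,"linear": [0,0,0]},
    {"delta_rot": [0,0,0],"hand": 0.07,"linear": [0,0,-0.02]},
    {"delta_rot": [0,0,0],"hand": 0.07,"linear": [0,0,-0.018]},
    {"delta_rot": [0,0,0],"hand": 0.07,"linear": [0,0,-0.009]},
    {"delta_rot": [0,0,0],"hand": 0.07,"linear": [0,0,-0.004]},
    {"delta_rot": [0,0,0],"hand": 0.07,"linear": [0,0,0]},
    {"delta_rot": [0,0,0],"hand": 0.07,"linear": [0,0,0]},
    {"delta_rot": [0,0,0],"hand": 0.03,"linear": [0,0,0]},
    {"delta_rot": [0,0,0],"hand": 0.03,"linear": [0,0,0]},
    {"delta_rot": [0,0,0],"hand": 0.03,"linear": [0,0,0]},
    {"delta_rot": [0,0,0],"hand": 0.03,"linear": [0,0,0]},
    {"delta_rot": [0,0,0],"hand": 0.03,"linear": [0,0,0]},
    {"delta_rot": [0,0,0],"hand": 0.03,"linear": [0,0,0]},
  ],
)

```text
time_s: 32.77
ee_pos: [0.4736, 0.1665, 0.0037]
tool_rot: [0.017, -2.792, 0.001]
wrist_force: [0.5, -0.6, 3.7]
width: 0.0455
gripper_force: 30.3
```

```bash
python3 - <<'E'
from h import *
go([.4745,.1662,.005],RT(-20,np.r_[1,.014,0]))
P=L+.05*U+.05*Y+.06*N;print(P)
E
```

```text
t 32.77 at [0.4736 0.1665 0.0037] lin [ 0.0009 -0.0003  0.0013] | 0.0016 rot [-0.08 -0.02  0.1 ] | 0.1 rows 1 w 0.0455 F [ 0.5 -0.6  3.7]
[0.59862799 0.02151756 0.11184   ]
```

jog_arm(
  commands=[
    {"delta_rot": [0,0,0],"hand": 0.03,"linear": [0,0,0.015]},
    {"delta_rot": [0,0,0],"hand": 0.03,"linear": [0,0,0.03]},
    {"delta_rot": [0,0,0],"hand": 0.03,"linear": [0,0,0.04]},
    {"delta_rot": [0,0,0],"hand": 0.03,"linear": [0,0,0.04]},
    {"delta_rot": [0,0,0],"hand": 0.03,"linear": [0,0,0.03]},
    {"delta_rot": [0,0,0],"hand": 0.03,"linear": [0,0,0]},
    {"delta_rot": [0,0,0],"hand": 0.03,"linear": [0,0,0]},
    {"delta_rot": [0,0,0],"hand": 0.03,"linear": [0,0,0]},
  ],
)

```text
time_s: 33.43
ee_pos: [0.4731, 0.1661, 0.1578]
tool_rot: [0.017, -2.791, 0.002]
wrist_force: [-0.6, -1.1, -1.1]
width: 0.0453
gripper_force: 30.0
```

```bash
python3 - <<'E'
from h import *
go(L+.05*U+.05*Y+.06*N,RT(15))
E
```

```text
t 33.43 at [0.4731 0.1661 0.1578] lin [ 0.1255 -0.1445 -0.046 ] | 0.1969 rot [ -1.83 -35.04  -7.01] | 35.8 rows 6 w 0.0453 F [-0.6 -1.1 -1.1]
```

jog_arm(
  commands=[
    {"delta_rot": [-0.23,-4.38,-0.88],"hand": 0.03,"linear": [0.0157,-0.0181,0]},
    {"delta_rot": [-0.23,-4.38,-0.88],"hand": 0.03,"linear": [0.0157,-0.0181,0]},
    {"delta_rot": [-0.23,-4.38,-0.88],"hand": 0.03,"linear": [0.0157,-0.0181,0]},
    {"delta_rot": [-0.23,-4.38,-0.88],"hand": 0.03,"linear": [0.0157,-0.0181,0]},
    {"delta_rot": [-0.23,-4.38,-0.88],"hand": 0.03,"linear": [0.0157,-0.0181,-0.006]},
    {"delta_rot": [-0.23,-4.38,-0.88],"hand": 0.03,"linear": [0.0157,-0.0181,-0.012]},
    {"delta_rot": [-0.23,-4.38,-0.88],"hand": 0.03,"linear": [0.0157,-0.0181,-0.014]},
    {"delta_rot": [-0.23,-4.38,-0.88],"hand": 0.03,"linear": [0.0157,-0.0181,-0.014]},
    {"delta_rot": [0,0,0],"hand": 0.03,"linear": [0,0,0]},
    {"delta_rot": [0,0,0],"hand": 0.03,"linear": [0,0,0]},
    {"delta_rot": [0,0,0],"hand": 0.03,"linear": [0,0,0]},
    {"delta_rot": [0,0,0],"hand": 0.03,"linear": [0,0,0]},
  ],
)

```text
time_s: 34.43
ee_pos: [0.5992, 0.0231, 0.1126]
tool_rot: [0.162, 2.876, -0.019]
wrist_force: [1.2, 0.8, -0.0]
width: 0.0453
gripper_force: 30.0
```

```bash
python3 - <<'E'
from h import *
go(L+.044*U+.05*Y+.006*N,RT(15))
E
```

```text
t 34.43 at [0.5992 0.0231 0.1126] lin [ 0.0254 -0.0045 -0.0484] | 0.0549 rot [-0.07 -0.02 -0.08] | 0.1 rows 2 w 0.0453 F [ 1.2  0.8 -0. ]
```

jog_arm(
  commands=[
    {"delta_rot": [0,0,0],"hand": 0.03,"linear": [0.008,-0.002,-0.016]},
    {"delta_rot": [0,0,0],"hand": 0.03,"linear": [0.008,-0.001,-0.015]},
    {"delta_rot": [0,0,0],"hand": 0.03,"linear": [0.006,-0.001,-0.011]},
    {"delta_rot": [0,0,0],"hand": 0.03,"linear": [0.0034,-0.0005,-0.0064]},
    {"delta_rot": [0,0,0],"hand": 0.03,"linear": [0,0,0]},
    {"delta_rot": [0,0,0],"hand": 0.03,"linear": [-0.0012,0.0001,-0.0009]},
    {"delta_rot": [0,0,0],"hand": 0.03,"linear": [-0.0012,0.0001,-0.0009]},
    {"delta_rot": [0,0,0],"hand": 0.03,"linear": [-0.0012,0.0001,-0.0009]},
    {"delta_rot": [0,0,0],"hand": 0.03,"linear": [0,0,0]},
    {"delta_rot": [0,0,0],"hand": 0.03,"linear": [0,0,0]},
  ],
)

```text
time_s: 35.27
ee_pos: [0.6207, 0.0175, 0.0618]
tool_rot: [0.164, 2.875, -0.021]
wrist_force: [0.4, -0.4, -0.3]
width: 0.0457
gripper_force: 30.0
```

```bash
python3 - <<'E'
from h import *
s=monitor.read_state();d=s['ee_pos']-L;f=s['wrist_force'];print('u,y,n',d@U,d@Y,d@N,'F',f@U,f@Y,f@N)
E
```

```text
u,y,n 0.03962654463854359 0.04846711672168454 0.006199357641284771 F 0.19331381982900464 -0.3397583054683563 -0.49187313870405236
```

jog_arm(
  commands=[
    {"delta_rot": [0,0,0],"hand": 0.03,"linear": [0.0009,0,-0.0013]},
    {"delta_rot": [0,0,0],"hand": 0.03,"linear": [-0.0008,0.0001,-0.0006]},
    {"delta_rot": [0,0,0],"hand": 0.03,"linear": [-0.0008,0.0001,-0.0006]},
    {"delta_rot": [0,0,0],"hand": 0.03,"linear": [0.0006,0,-0.0008]},
    {"delta_rot": [0,0,0],"hand": 0.03,"linear": [0,0,0]},
    {"delta_rot": [0,0,0],"hand": 0.03,"linear": [0,0,0]},
  ],
)

```text
time_s: 35.77
ee_pos: [0.6207, 0.0176, 0.0584]
tool_rot: [0.164, 2.875, -0.021]
wrist_force: [-2.4, -0.4, 5.8]
width: 0.0456
gripper_force: 30.4
```

```bash
python3 - <<'E'
from h import *
s=monitor.read_state();d=s['ee_pos']-L;f=s['wrist_force'];print('u,y,n',d@U,d@Y,d@N,'F',f@U,f@Y,f@N)
E
```

```text
u,y,n 0.03765943826513518 0.048616189749126064 0.0033693969262020024 F 1.3535134653697276 -0.6267271761463722 6.0860813327867
```

jog_arm(
  commands=[
    {"delta_rot": [0,0,0],"hand": 0.03,"linear": [-0.0008,0.0001,-0.0005]},
    {"delta_rot": [0,0,0],"hand": 0.03,"linear": [-0.0008,0.0001,-0.0005]},
    {"delta_rot": [0,0,0],"hand": 0.03,"linear": [0,0,0]},
    {"delta_rot": [0,0,0],"hand": 0.03,"linear": [0,0,0]},
  ],
)

```text
time_s: 36.1
ee_pos: [0.6207, 0.0176, 0.0583]
tool_rot: [0.164, 2.872, -0.021]
wrist_force: [0.8, -1.6, 7.4]
width: 0.0459
gripper_force: 30.4
```

```bash
python3 - <<'E'
from h import *
s=monitor.read_state();d=s['ee_pos']-L;f=s['wrist_force'];print('u,y,n',d@U,d@Y,d@N,'F',f@U,f@Y,f@N)
E
```

```text
u,y,n 0.037631619727942225 0.048644519186167634 0.003362454209191926 F 5.022651001466275 -1.5250878033576252 5.527782011055741
```

jog_arm(
  commands=[
    {"delta_rot": [0,0,0],"hand": 0.07,"linear": [0,0,0]},
    {"delta_rot": [0,0,0],"hand": 0.07,"linear": [0,0,0]},
    {"delta_rot": [0,0,0],"hand": 0.07,"linear": [0,0,0]},
    {"delta_rot": [0,0,0],"hand": 0.07,"linear": [0,0,0]},
    {"delta_rot": [0,0,0],"hand": 0.07,"linear": [-0.004,0,0.015]},
    {"delta_rot": [0,0,0],"hand": 0.07,"linear": [-0.008,0.001,0.03]},
    {"delta_rot": [0,0,0],"hand": 0.07,"linear": [-0.01,0.001,0.038]},
    {"delta_rot": [0,0,0],"hand": 0.07,"linear": [0.01,0,0.038]},
    {"delta_rot": [0,0,0],"hand": 0.07,"linear": [0.03,-0.01,0.03]},
    {"delta_rot": [0,4,0],"hand": 0.07,"linear": [0.03,-0.015,0.01]},
    {"delta_rot": [0,4,0],"hand": 0.07,"linear": [0.03,-0.015,0]},
    {"delta_rot": [0,4,0],"hand": 0.07,"linear": [0.03,-0.01,0]},
    {"delta_rot": [0,3,0],"hand": 0.07,"linear": [0.02,0,0]},
    {"delta_rot": [0,0,0],"hand": 0.07,"linear": [0,0,0]},
    {"delta_rot": [0,0,0],"hand": 0.07,"linear": [0,0,0]},
    {"delta_rot": [0,0,0],"hand": 0.07,"linear": [0,0,0]},
  ],
)

```text
time_s: 37.43
ee_pos: [0.7452, -0.029, 0.2157]
tool_rot: [-0.172, -3.136, 0.045]
wrist_force: [-0.6, 0.6, 0.6]
width: 0.0698
gripper_force: 0.0
```

```bash
python3 - <<'E'
from h import *
def chk(n,mn):
    S=eyes.camera_model(n);i=eyes.grab_frame(n);cv2.imwrite(f'pics/{n}9.png',i[:,:,::-1])
    hsv=cv2.cvtColor(i,cv2.COLOR_RGB2HSV);mk=((hsv[...,0]<14)&(hsv[...,1]>100)&(hsv[...,2]>20)&(hsv[...,2]<150)).astype(np.uint8)
    cs,hi=cv2.findContours(mk,cv2.RETR_CCOMP,1)
    for c,h in zip(cs,hi[0]):
        if h[3]>=0 and cv2.contourArea(c)>mn:
            q=onplane(S,c[:,0],L+.014*N,N)-L;r=cv2.minAreaRect(np.c_[q@U,q@Y].astype(np.float32)*1000)
            print(n,'hole px',c[:,0].mean(0).round(),'slope u,y',np.round(r[0],1),np.round(r[1],1),round(r[2],1))
    return i
a=chk('side',60);b=chk('wrist',200);go([.7,0,.25])
cv2.imwrite('pics/final.png',cv2.resize(np.vstack([a[140:420,:],b[0:280]])[:,:,::-1],None,fx=1,fy=1))
E
```

```text
side hole px [267. 217.] slope u,y [39.1 46.3] [66.9 38.4] 0.1
side hole px [303. 200.] slope u,y [ 39.  -51.4] [66.6 39.3] 0.1
wrist hole px [322.  47.] slope u,y [38.2 50.6] [33.7 63.1] 89.7
wrist hole px [208.  48.] slope u,y [ 37.9 -47.1] [34.  63.6] 90.0
t 37.53 at [ 0.7448 -0.0293  0.2173] lin [-0.0448  0.0293  0.0327] | 0.0628 rot [0. 0. 0.] | 0.0 rows 2 w 0.0701 F [-0.4  0.3 -0.1]
```

View pics/final.png

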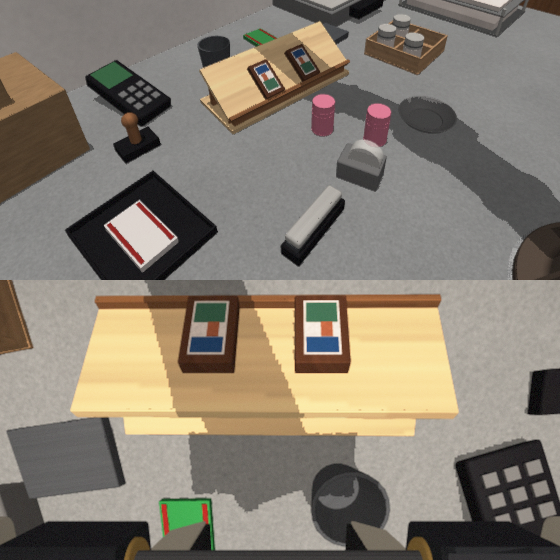

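The final view shows both frames square against the lip at (267,77) and (303,62) in the side half. The tins are in the crate, the sign is in the tray, and the other things look undisturbed. I'm handing the job in.

```bash
python3 -c "
from plant import ticket
print(ticket.hand_in())"
```

```text
the job is handed in; nothing more can be done
None
```

I handed the job in at about 38 s of robot time: the white sign is flat in the tray, both frames are face out and square against the easel lip, and all three white tins stand upright in separate crate cells. No verdict came back, and I judged the tins to be on the crate floor from the release height and the side view, not from a measurement.

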